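# Reload a model-maker's scoop tray from the blank dispenser

### The job

Get the model-making tray ready for the next project: pick the tray up by its handle, tip all the wood offcuts in it into the scrap bin, and set the empty tray back down level on the middle of the cutting mat. Then work the dispenser's pusher and draw its plywood blanks out from the bottom, one after another, laying every one flat inside the tray until the dispenser is empty. Leave the tray on the middle of the mat, and do not disturb the thermos, the books or the mug.

Things in the scene. Friction and masses are not known exactly. Their poses are not given: they have to be found in the camera images.
- mat: grey cutting mat fixed on the desk, 280 (x) x 200 (y) x 2 mm thick; origin at the centre of its underside, on the desk.
- bin: fixed open scrap bin of grey plastic, 220 (x) x 240 (y) mm outside, 90 mm high, walls and floor 5 mm; origin at the centre of its underside.
- tray_mid (a point): loose aluminium scoop tray on the mat, 0.22 kg: floor 150 (x) x 122 (y) x 4 mm; 4 mm walls, 28 mm high, on the long sides and at the +x end; the -x end is open, no lip: the contents slide out there when tipped. This point: centre of the floor's upper face, 4 mm above the underside; z up. At the start it holds the offcuts and its open end faces roughly towards the robot.
- tray_grip (a point): centre of the tray's wooden handle, an upright fin outside the +x end wall: from 75 to 127 mm in x from tray_mid, 14 mm thick (y), from 14 to 54 mm above the tray's underside. This point is 103 mm in x and 32 mm in z from tray_mid. Same axes as tray_mid. The offcuts begin to slide at a tilt of 25 to 40 degrees; 70 or more empties the tray.
- magazine: fixed dispenser: pedestal 130 (x) x 60 (y) mm, its top, where the blanks lie, 50 mm above the desk; on it an open frame around the stack (5 mm play in x, 4 in y) and a clear fixed roof, 108 mm above the desk. Outlet at the -x end, under the front gate (outer face x = -63 mm, gap 14 mm above the floor); a lip 20 mm wide goes on to x = -92. Origin: centre of the underside, on the desk.
- pusher (a joint): slide of the dispenser's pusher, m: 0 at rest (back), 0.046 fully forward, moving along the magazine's -x. It pushes the bottom blank out of the outlet, until up to 39 mm stand out beyond the gate's outer face. A spring (3.6 N at rest, 6.4 N forward) takes it back when let go; once the bottom blank is drawn right out, the stack drops by one.
- pusher_post (a point): the pusher's upright steel post behind the magazine, 12 (x) x 30 (y) mm, from 51 to 121 mm above the desk; this point is on its middle line 106 mm above the desk, at x = +121 mm, y = 0 of the magazine with the pusher at rest. Axes as the magazine's.
- blank0_mid (a point): plain plywood blank, a flat slab 110 (x) x 44 (y) x 10 (z) mm, 40 g; its centre. At the start in the dispenser's stack, axes as the magazine's. None if absent.
- blank1_mid (a point): plain plywood blank, a flat slab 110 (x) x 44 (y) x 10 (z) mm, 40 g; its centre. At the start in the dispenser's stack, axes as the magazine's. None if absent.
- blank2_mid (a point): plain plywood blank, a flat slab 110 (x) x 44 (y) x 10 (z) mm, 40 g; its centre. At the start in the dispenser's stack, axes as the magazine's. None if absent.
- blank3_mid (a point): plain plywood blank, a flat slab 110 (x) x 44 (y) x 10 (z) mm, 40 g; its centre. At the start in the dispenser's stack, axes as the magazine's. None if absent.
- blank4_mid (a point): plain plywood blank, a flat slab 110 (x) x 44 (y) x 10 (z) mm, 40 g; its centre. At the start in the dispenser's stack, axes as the magazine's. None if absent.
- offcut0_mid (a point): wood offcut, a chunky piece about 62 x 28 x 24 mm, 30 g, lying in the tray at the start; its centre. None if absent.
- offcut1_mid (a point): wood offcut, a chunky piece about 60 x 24 x 22 mm, 30 g, lying in the tray at the start; its centre. None if absent.
- offcut2_mid (a point): wood offcut, a chunky piece about 60 x 30 x 24 (a stepped block, the half at its -x end only 12 high) mm, 30 g, lying in the tray at the start; its centre. None if absent.
- offcut3_mid (a point): wood offcut, a chunky piece about 64 x 26 x 24 mm, 30 g, lying in the tray at the start; its centre. None if absent.
- thermos: steel thermos, 70 mm across, 210 mm tall; a bystander on the far side of the desk, to be left alone. Origin at the centre of its underside.
- books: small pile of two books, 150 x 210 mm, 48 mm high; a bystander on the far side of the desk, to be left alone. Origin at the centre of its underside.
- mug: white mug, 80 mm across, 90 mm tall; a bystander on the far side of the desk, to be left alone. Origin at the centre of its underside.
- tray: the tray again; origin at the centre of its underside, 4 mm below tray_mid.
Mind the look-alikes: they are no part of the job. What is shaped like the tray but blue or orange is not meant.

How it is judged:
By the outcome, as a careful person would: the job done as asked, in the order asked, and still so for the second after the job is handed in, with the robot touching nothing.
Of blank3, blank4 only 1 to 2 are there at a start; the rules pass over those that are not, and their reading is None.
Of offcut0, offcut1, offcut2, offcut3 only 2 to 4 are there at a start; the rules pass over those that are not, and their reading is None.
At some moment in a run one of tray may be knocked a few centimetres aside while the robot is not near it.
It also fails if it takes over 210 s, if anything falls off the work surface, if the arm or the gripper's body presses on something with over 40 N, if the wrist force passes 120 N, or if a joint passes its speed limit or range.

### The arm

A 6-joint arm with a two-finger parallel gripper is mounted at the origin on the work surface. World frame = base frame: x ahead of the robot, y to its left, z up, the work surface at z = 0. Lengths are in m, angles in rad, forces in N, time in s.
With the tool pointing down it reaches from about 0.325 to 0.775 m from the base axis. Payload 5.5 kg.
Tool frame: the origin (TCP) lies at the very end of the fingers, on their centre line; the grasp point (between the pads) lies bot.grip_depth behind it (bot.grip_depth is the distance from the TCP to the grasp point, in m); z points along the fingers, y is the line along which they close (so a half turn about z gives the same grasp; the last joint's range is limited). The gripper opens to 88 mm and grips with 3 to 60 N. Pads are 20 mm wide; open, the fingers measure 115 mm over their backs; the gripper's body (75 mm by 178 mm) begins 61 mm behind the grasp point.
Start: joints at [-1.403, 0.091, 1.231, -0, 1.82, -0.057], TCP at [0.134, -0.585, 0.223] pointing down, gripper open.
Joint ranges: [-2.87, 2.87], [-0.86, 2.18], [0.17, 2.46], [-1.51, 4.65], [0.06, 2.69], [-2.65, 2.65]. Speed limits (rad/s): [2.57, 2.57, 3.01, 3.14, 3.14, 3.14].

### API

Orientations are given as a unit quaternion [x, y, z, w].
In Python, from rig import monitor, grab_frame, calibration, close_job, bot gives the robot as it stands.
- The arm moves only by the tool jog_arm, never from a script. Its argument "rows" is a list of rows, each an object of numbers: "tx", "ty", "tz": the shift along the world's x, y, z in mm; "ax", "ay", "az": the turn, a rotation vector about the world's x, y, z in rad; "hand": the finger opening in mm, from 0 to 87.8. In form: [{"tx": .., "ty": .., "tz": .., "ax": .., "ay": .., "az": .., "hand": ..}, ...]. A call has 1 to 20 rows; each row shifts and turns the commanded pose from where the row before left it; what a row does not reach is not made up. A row lasts 1/10 s, in which the tool goes at most 50 mm and 8.59 degrees, less where a joint would pass 70% of its speed; a pose out of reach is approached as far as the arm can. A call is refused whole if a number of a shift passes 50 or a number of a turn 0.15, either way. A call with a gripper value outside its range is refused whole. The fingers move at their own pace and stop on an object; "squeeze" is the grip in N (left out, the last holds). Time passes only in rows, so rows that do not move let the fingers close. It gives the time, the measured TCP pose, the force, the opening and the grip force at its end, in the units of the state.
- monitor.observe(): the state, without advancing time (a new reading comes with each control period).
- grab_frame(name): name is "side" or "top"; returns the picture (480x640x3 uint8, red, green, blue); there is no depth.
- calibration(name): a dict with "K" (3x3 intrinsics, pixels), "k1" (the pictures are not rectified: a ray, as slopes to the right and down, at radius r is drawn at 1 + k1 r^2 times it, then the intrinsics apply), "R" (3x3) and "t" (3): a world point X has camera coordinates R X + t. Camera axes: x right, y down, z forward; pixel columns grow to the right and rows downward; lengths in m; the calibration is good to about 2 mm. A picture is of the moment at which its call begins. calibration takes no time and is no camera call.
- close_job(): hands the job in; it is judged then, once.
The state is a dict: "t": time; "q": joint angles; "dq": joint speeds; "joint_torque": joint torques, N m; "ee_pos": TCP position; "ee_rot": TCP orientation; "force": force on the tool from outside, world axes, zero at the start; "wrist_torque": the same for the moment, N m; "finger_gap": finger opening in m; "finger_force": force on a finger pad.
Only numpy, scipy, OpenCV 4.12 (cv2) and the standard library are available. Lean on these libraries where they do the work, as an engineer would, in place of code of your own. Each camera call takes 0.05 s, during which the arm holds its last target. There are 200 camera calls.

## Working session

There is one attempt and no reset: what is moved stays moved. The work goes in short steps, Python scripts to look and compute and a tool call to move; the robot and the scene stay as the last step left them, time stands still between calls to the robot, and variables do not carry over. Pictures are saved under pics/ and viewed, at most 14 in all, crops included, and the job is handed in when it is done.

Besides the shell and the picture viewer there is one more tool, called as name(argument=value, ...), one argument or row to a line, values as JSON. jog_arm: Moves the arm, as the interface text tells. Its arguments: {"type":"object","properties":{"rows":{"type":"array"},"squeeze":{"type":"number"}},"required":["rows"]}

```bash
ls && mkdir -p pics
python3 - <<'E'
from rig import monitor, grab_frame, calibration, bot
import cv2
for n in ("side","top"):
    cv2.imwrite(f"pics/{n}0.png", grab_frame(n)[:,:,::-1]); c=calibration(n); print(n,c)
print(monitor.observe()); print(bot.grip_depth,[a for a in dir(bot) if a[0]!='_'])
E
```

```text
pics
side {'K': array([[507.64010158,   0.        , 307.66542598],
       [  0.        , 507.64010158, 236.70884893],
       [  0.        ,   0.        ,   1.        ]]), 'k1': 0.04540597902183764, 'R': array([[ 0.71536686, -0.69870999, -0.00738935],
       [-0.48959643, -0.49366696, -0.71874075],
       [ 0.49854347,  0.51778112, -0.6952389 ]]), 't': array([-0.35687901,  0.34212821,  1.09189876])}
top {'K': array([[524.79900292,   0.        , 315.02201138],
       [  0.        , 524.79900292, 233.87586773],
       [  0.        ,   0.        ,   1.        ]]), 'k1': 0.003989686923317867, 'R': array([[ 0.01359038, -0.99983579,  0.01198727],
       [-0.99563156, -0.01463882, -0.09221442],
       [ 0.09237476, -0.01068168, -0.99566702]]), 't': array([1.31375037e-03, 5.35616623e-01, 1.42063019e+00])}
{'t': 0.1, 'q': array([-1.40267720e+00,  9.18129365e-02,  1.23175872e+00, -2.57103564e-06,
        1.81980811e+00, -5.66899034e-02]), 'dq': array([ 0.0007336 ,  0.00075822, -0.0015257 , -0.00216197,  0.00122922,
        0.0012534 ]), 'joint_torque': array([ 2.83038840e-03, -4.47856808e+01, -4.07567096e+01,  7.00864010e-02,
        2.84577068e-02, -1.14333545e-04]), 'ee_pos': array([ 0.13371076, -0.58463799,  0.22160618]), 'ee_rot': array([ 9.93688900e-01,  1.12167607e-01, -5.10026023e-05, -8.92100291e-04]), 'force': array([ 0.32672383,  0.61614992, -0.24472474]), 'wrist_torque': array([-0.0090292 ,  0.02595074,  0.01700154]), 'finger_force': 0.0, 'finger_gap': 0.08781360178508474}
0.0187 ['PlanningError', 'grip_depth']
```

View pics/top0.png

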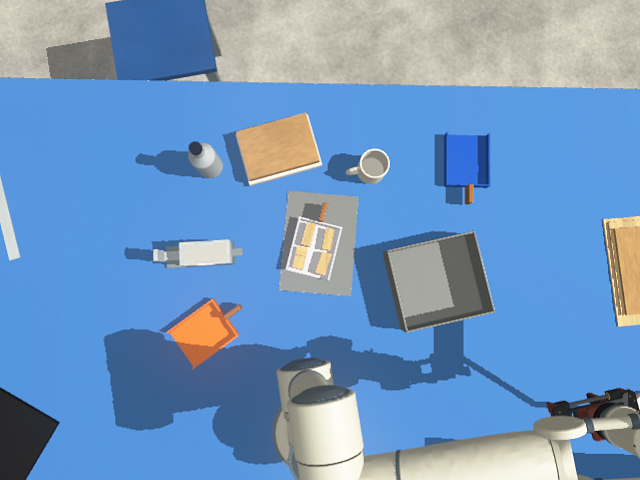

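View pics/side0.png

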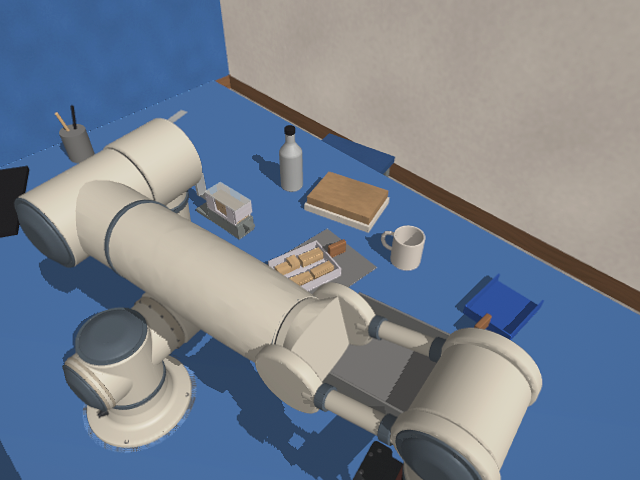

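Top view: the silver tray with four offcuts is on the mat at (314,247), its handle at (323,212). Its look-alikes are the blue tray (467,160) and the orange tray (203,333). The bin is at (438,281). The dispenser is at (200,253), with what looks like the lip at its right end (238,252) and the post at its left end (160,256). I choose the silver tray on the mat and check it in a close crop.

```bash
cat > h.py <<'E'
import numpy as np, cv2
from rig import monitor, grab_frame, calibration
from scipy.spatial.transform import Rotation as Rn
C={n:calibration(n) for n in("side","top")}
def dist(c): return np.array([c["k1"],0,0,0,0.])
def ray(n,uv):
    c=C[n]; p=cv2.undistortPoints(np.array(uv,float).reshape(-1,1,2),c["K"],dist(c)).reshape(-1,2)
    d=np.c_[p,np.ones(len(p))]@c["R"]; return -c["R"].T@c["t"],d
def onz(n,uv,z):
    o,d=ray(n,uv); return o+d*((z-o[2])/d[:,2])[:,None]
def proj(n,X):
    c=C[n]; return cv2.projectPoints(np.array(X,float).reshape(-1,1,3),cv2.Rodrigues(c["R"])[0],c["t"],c["K"],dist(c))[0].reshape(-1,2)
def shot(n,name,box=None,s=1):
    im=grab_frame(n)[:,:,::-1].copy(); save(im,name,box,s); return im
def save(im,name,box=None,s=1):
    if box: x0,y0,x1,y1=box; im=cv2.resize(im[y0:y1,x0:x1],None,fx=s,fy=s,interpolation=cv2.INTER_CUBIC)
    cv2.imwrite(f"pics/{name}.png",im)
def st():
    s=monitor.observe(); return s["t"],s["ee_pos"].round(4),Rn.from_quat(s["ee_rot"]).as_matrix().round(3).tolist(),s["force"].round(1),round(s["finger_gap"]*1000,1),s["finger_force"]
E
python3 - <<'E'
from h import *
im=cv2.imread("pics/top0.png")
save(im,"c1",(145,180,365,310),3.6)
hsv=cv2.cvtColor(im,cv2.COLOR_BGR2HSV)
# mat: gray
g=((hsv[...,1]<40)&(hsv[...,2]>60)).astype(np.uint8)
roi=np.zeros_like(g);roi[185:300,270:365]=1
# mat region incl tray contents: not blue
m=((hsv[...,1]<120)).astype(np.uint8)*roi
k=cv2.findContours(m,0,1)[0];k=max(k,key=cv2.contourArea)
r=cv2.minAreaRect(k);b=cv2.boxPoints(r);print(r);w=onz("top",b,.002);print(w.round(4),w.mean(0))
for i in range(4):print(np.linalg.norm(w[i]-w[i-1]),np.degrees(np.arctan2(*(w[i]-w[i-1])[1::-1])))
E
```

```text
((318.5826110839844, 243.03567504882812), (72.96104431152344, 100.80181121826172), 4.899093151092529)
[[ 0.3798  0.1092  0.002 ]
 [ 0.6615  0.0906  0.002 ]
 [ 0.6469 -0.1145  0.002 ]
 [ 0.3653 -0.0923  0.002 ]] [ 0.51336769 -0.00176809  0.002     ]
0.20199462909529523 85.89646036363862
0.2822888738523526 -3.7729839528208284
0.20564708085194364 -94.05924345584069
0.2824504150533559 175.48592505818465
```

View pics/c1.png

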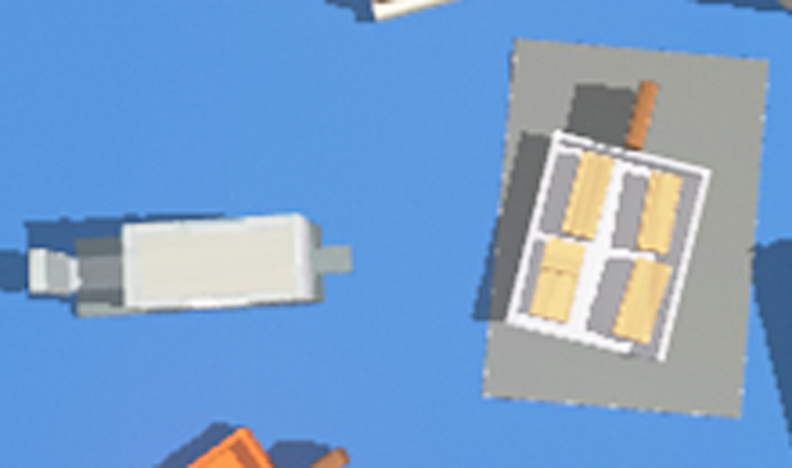

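The crop confirms the silver tray with four offcuts on the mat, its handle fin at crop (643,115) and its open end at the bottom. In the dispenser, the lip is on the right at (335,258) and the post on the left at (40,270). Next I measure these and the bin.

```bash
cat > meas.py <<'E'
from h import *
def box(m,z,n="top"):
    k=max(cv2.findContours(m.astype(np.uint8),0,1)[0],key=cv2.contourArea)
    b=cv2.boxPoints(cv2.minAreaRect(k)); w=onz(n,b,z); e=[w[1]-w[0],w[2]-w[1]]; l=[np.linalg.norm(v) for v in e]
    v=e[int(l[1]>l[0])]; return w.mean(0), sorted(np.round(l,4)), np.degrees(np.arctan2(v[1],v[0]))%180
def handle(im,roi,z=.054):
    hsv=cv2.cvtColor(im,cv2.COLOR_BGR2HSV); m=np.zeros(im.shape[:2],bool); x0,y0,x1,y1=roi
    m[y0:y1,x0:x1]=1
    m&=(hsv[...,0]<18)&(hsv[...,1]>130)
    return box(m,z)
E
python3 - <<'E'
from meas import *
im=cv2.imread("pics/top0.png"); hsv=cv2.cvtColor(im,cv2.COLOR_BGR2HSV)
print("handle",handle(im,(270,185,365,300)))
def roi(m,x0,y0,x1,y1):
    r=np.zeros(m.shape,bool); r[y0:y1,x0:x1]=m[y0:y1,x0:x1]; return r
w=(hsv[...,1]<60)&(hsv[...,2]>205)
m=roi(w,280,210,350,285); print("rim",box(m,.030))
k=max(cv2.findContours(m.astype(np.uint8),0,1)[0],key=cv2.contourArea)
print("rim hull",cv2.approxPolyDP(cv2.convexHull(k),3,True).reshape(-1,2).tolist())
print("bin",box(roi(hsv[...,1]<60,370,215,510,345),.09))
for p in [(179,242),(229,239)]: pass
# magazine edges, from crop px/3.6+(145,180)
P=lambda *a:[(x/3.6+145,y/3.6+180) for x,y in a]
print("roof",onz("top",P((122,225),(305,214),(310,300),(122,308)),.108).round(4).tolist())
print("lip end",onz("top",P((352,246),(352,272)),.05).round(4).tolist())
print("post",onz("top",P((30,249),(46,249),(46,292),(30,292)),.121).round(4).tolist())
E
```

```text
handle (array([ 0.59324712, -0.01072498,  0.054     ]), [np.float64(0.0099), np.float64(0.0497)], np.float64(166.80026284687708))
rim (array([0.4998049 , 0.02487991, 0.03      ]), [np.float64(0.0977), np.float64(0.1521)], np.float64(167.2848941225172))
rim hull [[299, 216], [327, 227], [319, 277], [286, 269]]
bin (array([ 0.41025851, -0.31465189,  0.09      ]), [np.float64(0.2222), np.float64(0.2547)], np.float64(104.08242805901078))
roof [[0.5003, 0.361, 0.108], [0.5101, 0.2302, 0.108], [0.4484, 0.2249, 0.108], [0.4409, 0.3587, 0.108]]
lip end [[0.4912, 0.2033, 0.05], [0.4718, 0.2028, 0.05]]
post [[0.4814, 0.4221, 0.121], [0.4815, 0.4108, 0.121], [0.4511, 0.4095, 0.121], [0.4509, 0.4208, 0.121]]
```

Run:
```python
from h import *
im=cv2.imread("pics/top0.png"); a=cv2.resize(im[228:282,145:255],None,fx=7,fy=7,interpolation=cv2.INTER_CUBIC)
im=cv2.imread("pics/side0.png"); cv2.imwrite("pics/c2.png",np.vstack([a[:300],cv2.resize(im[165:245,180:345],(770,300),interpolation=cv2.INTER_CUBIC)]))
```

```text
(no output)
```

View pics/c2.png

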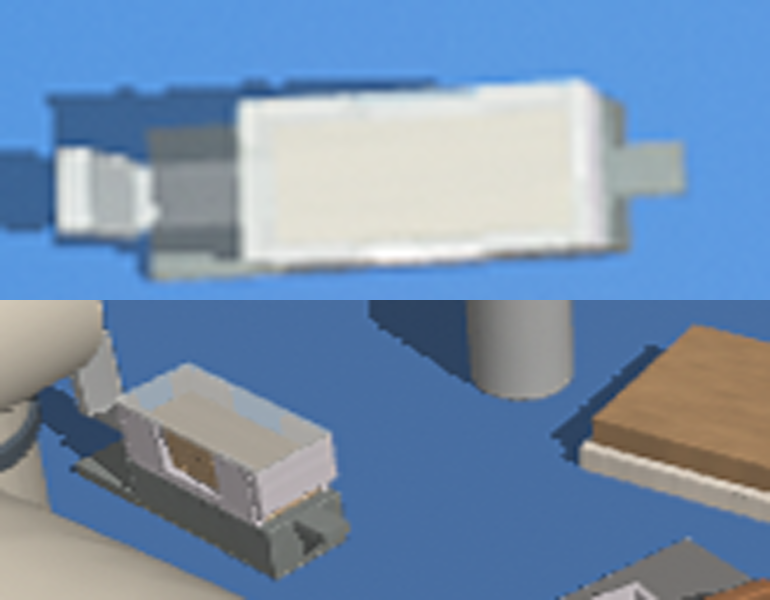

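Now the tray pose from its corners, and the arm's simple geometry.

Run:
```python
from meas import *
P=[(x/3.6+145,y/3.6+180) for x,y in [(556,131),(710,171),(663,360),(508,322)]]
w=onz("top",P,.03); print(w.round(4), w.mean(0))
for i in range(4): d=w[i]-w[i-1]; print(np.linalg.norm(d).round(4),np.degrees(np.arctan2(d[1],d[0])).round(1))
c=np.array([.5935,-.0107]); 
for a in(-13,-13.5): d=np.array([np.cos(np.radians(a)),np.sin(np.radians(a))]); print(a,"mid from handle",c-.101*d)
```

```text
[[ 0.5827  0.0525  0.03  ]
 [ 0.5538 -0.0656  0.03  ]
 [ 0.4095 -0.0313  0.03  ]
 [ 0.4366  0.0864  0.03  ]] [0.49564489 0.01050261 0.03      ]
0.1501 -13.1
0.1216 -103.8
0.1483 166.6
0.1208 77.1
-13 mid from handle [0.49508862 0.01202006]
-13.5 mid from handle [0.49529064 0.01287798]
```

jog_arm(
  rows=[
    {"tx":23,"ty":28.6,"tz":-3.5,"az":-0.0229,"hand":50},
    {"tx":23,"ty":28.6,"tz":-3.5,"az":-0.0229},
    {"tx":23,"ty":28.6,"tz":-3.5,"az":-0.0229},
    {"tx":23,"ty":28.6,"tz":-3.5,"az":-0.0229},
    {"tx":23,"ty":28.6,"tz":-3.5,"az":-0.0229},
    {"tx":23,"ty":28.6,"tz":-3.5,"az":-0.0229},
    {"tx":23,"ty":28.6,"tz":-3.5,"az":-0.0229},
    {"tx":23,"ty":28.6,"tz":-3.5,"az":-0.0229},
    {"tx":23,"ty":28.6,"tz":-3.5,"az":-0.0229},
    {"tx":23,"ty":28.6,"tz":-3.5,"az":-0.0229},
    {"tx":23,"ty":28.6,"tz":-3.5,"az":-0.0229},
    {"tx":23,"ty":28.6,"tz":-3.5,"az":-0.0229},
    {"tx":23,"ty":28.6,"tz":-3.5,"az":-0.0229},
    {"tx":23,"ty":28.6,"tz":-3.5,"az":-0.0229},
    {"tx":23,"ty":28.6,"tz":-3.5,"az":-0.0229},
    {"tx":23,"ty":28.6,"tz":-3.5,"az":-0.0229},
    {"tx":23,"ty":28.6,"tz":-3.5,"az":-0.0229},
    {"tx":23,"ty":28.6,"tz":-3.5,"az":-0.0229},
    {"tx":23,"ty":28.6,"tz":-3.5,"az":-0.0229},
    {"tx":23,"ty":28.6,"tz":-3.5,"az":-0.0229},
  ],
)

```text
invalid input at $.rows[0]: expected keys tx, ty, tz, ax, ay, az, hand
```

jog_arm(
  rows=[
    {"tx":23,"ty":28.6,"tz":-3.5,"ax":0,"ay":0,"az":-0.0229,"hand":50},
    {"tx":23,"ty":28.6,"tz":-3.5,"ax":0,"ay":0,"az":-0.0229,"hand":50},
    {"tx":23,"ty":28.6,"tz":-3.5,"ax":0,"ay":0,"az":-0.0229,"hand":50},
    {"tx":23,"ty":28.6,"tz":-3.5,"ax":0,"ay":0,"az":-0.0229,"hand":50},
    {"tx":23,"ty":28.6,"tz":-3.5,"ax":0,"ay":0,"az":-0.0229,"hand":50},
    {"tx":23,"ty":28.6,"tz":-3.5,"ax":0,"ay":0,"az":-0.0229,"hand":50},
    {"tx":23,"ty":28.6,"tz":-3.5,"ax":0,"ay":0,"az":-0.0229,"hand":50},
    {"tx":23,"ty":28.6,"tz":-3.5,"ax":0,"ay":0,"az":-0.0229,"hand":50},
    {"tx":23,"ty":28.6,"tz":-3.5,"ax":0,"ay":0,"az":-0.0229,"hand":50},
    {"tx":23,"ty":28.6,"tz":-3.5,"ax":0,"ay":0,"az":-0.0229,"hand":50},
    {"tx":23,"ty":28.6,"tz":-3.5,"ax":0,"ay":0,"az":-0.0229,"hand":50},
    {"tx":23,"ty":28.6,"tz":-3.5,"ax":0,"ay":0,"az":-0.0229,"hand":50},
    {"tx":23,"ty":28.6,"tz":-3.5,"ax":0,"ay":0,"az":-0.0229,"hand":50},
    {"tx":23,"ty":28.6,"tz":-3.5,"ax":0,"ay":0,"az":-0.0229,"hand":50},
    {"tx":23,"ty":28.6,"tz":-3.5,"ax":0,"ay":0,"az":-0.0229,"hand":50},
    {"tx":23,"ty":28.6,"tz":-3.5,"ax":0,"ay":0,"az":-0.0229,"hand":50},
    {"tx":23,"ty":28.6,"tz":-3.5,"ax":0,"ay":0,"az":-0.0229,"hand":50},
    {"tx":23,"ty":28.6,"tz":-3.5,"ax":0,"ay":0,"az":-0.0229,"hand":50},
    {"tx":23,"ty":28.6,"tz":-3.5,"ax":0,"ay":0,"az":-0.0229,"hand":50},
    {"tx":23,"ty":28.6,"tz":-3.5,"ax":0,"ay":0,"az":-0.0229,"hand":50},
  ],
  squeeze=60,
)

```text
t: 2.1
ee_pos: [0.5943, -0.0116, 0.1519]
ee_rot: [0.993, -0.117, -0.0, 0.0]
force: [0.4, 0.1, 0.9]
finger_gap: 0.0498
finger_force: 0.0
```

Run:
```python
from h import *
print(st()); print(monitor.observe()["q"].round(4).tolist())
```

```text
(2.1, array([ 0.5943, -0.0116,  0.1519]), [[0.973, -0.232, -0.001], [-0.232, -0.973, -0.0], [-0.001, 0.0, -1.0]], array([0.4, 0.1, 0.9]), 49.8, 0.0)
[-0.0766, 0.0741, 1.3736, -0.0001, 1.6949, 1.7282]
```

jog_arm(
  rows=[
    {"tx":1,"ty":-0.6,"tz":-25,"ax":0,"ay":0,"az":0,"hand":50},
    {"tx":0,"ty":0,"tz":-30,"ax":0,"ay":0,"az":0,"hand":50},
    {"tx":0,"ty":0,"tz":-30,"ax":0,"ay":0,"az":0,"hand":50},
    {"tx":0,"ty":0,"tz":-20,"ax":0,"ay":0,"az":0,"hand":50},
    {"tx":0,"ty":0,"tz":-15,"ax":0,"ay":0,"az":0,"hand":50},
    {"tx":0,"ty":0,"tz":-12,"ax":0,"ay":0,"az":0,"hand":50},
    {"tx":0,"ty":0,"tz":0,"ax":0,"ay":0,"az":0,"hand":0},
    {"tx":0,"ty":0,"tz":0,"ax":0,"ay":0,"az":0,"hand":0},
    {"tx":0,"ty":0,"tz":0,"ax":0,"ay":0,"az":0,"hand":0},
    {"tx":0,"ty":0,"tz":0,"ax":0,"ay":0,"az":0,"hand":0},
    {"tx":0,"ty":0,"tz":0,"ax":0,"ay":0,"az":0,"hand":0},
    {"tx":0,"ty":0,"tz":0,"ax":0,"ay":0,"az":0,"hand":0},
    {"tx":0,"ty":0,"tz":0,"ax":0,"ay":0,"az":0,"hand":0},
  ],
  squeeze=60,
)

```text
t: 3.4
ee_pos: [0.5952, -0.0136, 0.0216]
ee_rot: [0.993, -0.116, 0.001, 0.0]
force: [-1.0, -0.3, 3.4]
finger_gap: 0.0139
finger_force: 60.0
```

jog_arm(
  rows=[
    {"tx":0,"ty":0,"tz":4,"ax":0,"ay":0,"az":0,"hand":0},
    {"tx":0,"ty":0,"tz":8,"ax":0,"ay":0,"az":0,"hand":0},
    {"tx":0,"ty":0,"tz":12,"ax":0,"ay":0,"az":0,"hand":0},
    {"tx":0,"ty":0,"tz":15,"ax":0,"ay":0,"az":0,"hand":0},
    {"tx":0,"ty":0,"tz":18,"ax":0,"ay":0,"az":0,"hand":0},
    {"tx":0,"ty":0,"tz":18,"ax":0,"ay":0,"az":0,"hand":0},
    {"tx":0,"ty":0,"tz":18,"ax":0,"ay":0,"az":0,"hand":0},
    {"tx":0,"ty":0,"tz":14,"ax":0,"ay":0,"az":0,"hand":0},
    {"tx":0,"ty":0,"tz":10,"ax":0,"ay":0,"az":0,"hand":0},
    {"tx":0,"ty":0,"tz":4,"ax":0,"ay":0,"az":0,"hand":0},
  ],
  squeeze=60,
)

```text
t: 4.4
ee_pos: [0.5952, -0.0135, 0.1434]
ee_rot: [0.993, -0.116, 0.001, -0.0]
force: [0.6, -0.3, -3.7]
finger_gap: 0.0136
finger_force: 60.0
```

Run:
```python
from h import *
print(st())
a=grab_frame("side");b=grab_frame("top")
cv2.imwrite("pics/l1.png",np.hstack([cv2.resize(a[180:340,220:420],(400,320)),cv2.resize(b[180:320,230:405],(400,320))])[:,:,::-1])
```

```text
(4.4, array([ 0.5952, -0.0135,  0.1434]), [[0.973, -0.231, 0.002], [-0.231, -0.973, -0.0], [0.002, -0.0, -1.0]], array([ 0.6, -0.3, -3.7]), 13.6, 59.99871075153351)
```

View pics/l1.png

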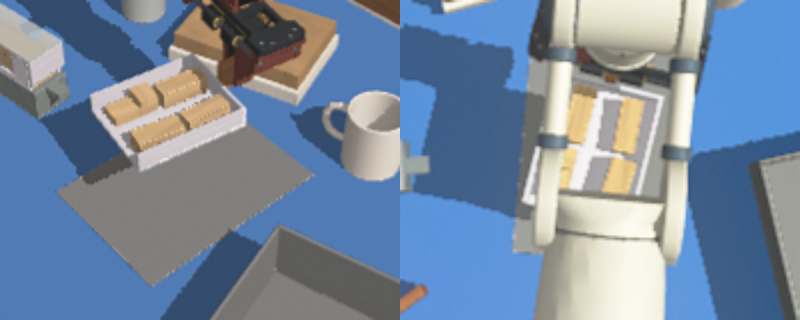

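The tray hangs level in the gripper with all four offcuts in it (left half about (165,105); bin rim lower right). Now to the bin.

jog_arm(
  rows=[
    {"tx":-0.5,"ty":-8,"tz":0,"ax":0,"ay":0,"az":-0.008,"hand":0},
    {"tx":-1,"ty":-16,"tz":0,"ax":0,"ay":0,"az":-0.016,"hand":0},
    {"tx":-1.7,"ty":-24,"tz":0,"ax":0,"ay":0,"az":-0.024,"hand":0},
    {"tx":-1.7,"ty":-25,"tz":0,"ax":0,"ay":0,"az":-0.025,"hand":0},
    {"tx":-1.7,"ty":-25,"tz":0,"ax":0,"ay":0,"az":-0.025,"hand":0},
    {"tx":-1.7,"ty":-25,"tz":0,"ax":0,"ay":0,"az":-0.025,"hand":0},
    {"tx":-1.7,"ty":-25,"tz":0,"ax":0,"ay":0,"az":-0.025,"hand":0},
    {"tx":-1.7,"ty":-25,"tz":0,"ax":0,"ay":0,"az":-0.025,"hand":0},
    {"tx":-1.7,"ty":-25,"tz":0,"ax":0,"ay":0,"az":-0.025,"hand":0},
    {"tx":-1.7,"ty":-25,"tz":0,"ax":0,"ay":0,"az":-0.025,"hand":0},
    {"tx":-1.7,"ty":-25,"tz":0,"ax":0,"ay":0,"az":-0.025,"hand":0},
    {"tx":-1.7,"ty":-25,"tz":0,"ax":0,"ay":0,"az":-0.025,"hand":0},
    {"tx":-1.7,"ty":-25,"tz":0,"ax":0,"ay":0,"az":-0.025,"hand":0},
    {"tx":-1.7,"ty":-25,"tz":0,"ax":0,"ay":0,"az":-0.025,"hand":0},
    {"tx":-1.7,"ty":-25,"tz":0,"ax":0,"ay":0,"az":-0.025,"hand":0},
    {"tx":-1.7,"ty":-25,"tz":0,"ax":0,"ay":0,"az":-0.025,"hand":0},
    {"tx":-1.7,"ty":-25,"tz":0,"ax":0,"ay":0,"az":-0.025,"hand":0},
    {"tx":-1,"ty":-16,"tz":0,"ax":0,"ay":0,"az":-0.016,"hand":0},
    {"tx":-0.5,"ty":-8,"tz":0,"ax":0,"ay":0,"az":-0.008,"hand":0},
    {"tx":0,"ty":0,"tz":0,"ax":0,"ay":0,"az":0,"hand":0},
  ],
  squeeze=60,
)

```text
t: 6.5
ee_pos: [0.565, -0.437, 0.1404]
ee_rot: [0.946, -0.323, -0.001, -0.0]
force: [-0.1, 0.2, -3.9]
finger_gap: 0.0138
finger_force: 60.0
```

```bash
python3 - <<'E'
from h import *
print(st()); print(monitor.observe()["q"].round(3))
T=st()[1]
h=-np.array(Rn.from_quat(monitor.observe()["ee_rot"]).as_matrix())[:,1]; 
ang=np.degrees(np.arctan2(h[1],h[0])); print("toolY",ang, "heading",ang-90)
H=np.radians(-37.5)
E
cat >> h.py <<'E'
def tilt(th,head,E):
    t=np.radians(th);a=np.radians(head);h=np.array([np.cos(a),np.sin(a),0]);z=np.array([0,0,1.])
    x=h*np.cos(t)+z*np.sin(t);d=h*np.sin(t)-z*np.cos(t)
    return E+.178*x-.0133*d
E
```

```text
(6.5, array([ 0.565 , -0.437 ,  0.1404]), [[0.791, -0.611, -0.001], [-0.611, -0.791, 0.001], [-0.002, 0.0, -1.0]], array([-0.1,  0.2, -3.9]), 13.8, 59.998961091041565)
[-0.706  0.407  1.009 -0.     1.727  1.523]
toolY 52.32049035699047 heading -37.67950964300953
```

Run:
```python
from h import *
E=np.array([.424,-.328,.127]); p=[tilt(t,-37.7,E) for t in range(0,85,5)]
print((np.diff(p,axis=0)*1000).round(1).tolist())
```

```text
[[-1.5, 1.1, 15.5], [-2.5, 1.9, 15.2], [-3.6, 2.7, 14.9], [-4.6, 3.5, 14.5], [-5.6, 4.3, 13.9], [-6.5, 5.0, 13.2], [-7.4, 5.7, 12.5], [-8.2, 6.3, 11.6], [-9.0, 6.9, 10.7], [-9.7, 7.5, 9.6], [-10.3, 8.0, 8.5], [-10.9, 8.4, 7.4], [-11.3, 8.8, 6.1], [-11.7, 9.0, 4.9], [-12.0, 9.3, 3.6], [-12.2, 9.4, 2.2]]
```

jog_arm(
  rows=[
    {"tx":-1.5,"ty":1.1,"tz":15.5,"ax":-0.0534,"ay":-0.069,"az":0,"hand":0},
    {"tx":-2.5,"ty":1.9,"tz":15.2,"ax":-0.0534,"ay":-0.069,"az":0,"hand":0},
    {"tx":-3.6,"ty":2.7,"tz":14.9,"ax":-0.0534,"ay":-0.069,"az":0,"hand":0},
    {"tx":-4.6,"ty":3.5,"tz":14.5,"ax":-0.0534,"ay":-0.069,"az":0,"hand":0},
    {"tx":-5.6,"ty":4.3,"tz":13.9,"ax":-0.0534,"ay":-0.069,"az":0,"hand":0},
    {"tx":-6.5,"ty":5.0,"tz":13.2,"ax":-0.0534,"ay":-0.069,"az":0,"hand":0},
    {"tx":0,"ty":0,"tz":0,"ax":0,"ay":0,"az":0,"hand":0},
    {"tx":0,"ty":0,"tz":0,"ax":0,"ay":0,"az":0,"hand":0},
    {"tx":-7.4,"ty":5.7,"tz":12.5,"ax":-0.0534,"ay":-0.069,"az":0,"hand":0},
    {"tx":-8.2,"ty":6.3,"tz":11.6,"ax":-0.0534,"ay":-0.069,"az":0,"hand":0},
    {"tx":0,"ty":0,"tz":0,"ax":0,"ay":0,"az":0,"hand":0},
    {"tx":0,"ty":0,"tz":0,"ax":0,"ay":0,"az":0,"hand":0},
    {"tx":-9,"ty":6.9,"tz":10.7,"ax":-0.0534,"ay":-0.069,"az":0,"hand":0},
    {"tx":-9.7,"ty":7.5,"tz":9.6,"ax":-0.0534,"ay":-0.069,"az":0,"hand":0},
    {"tx":-10.3,"ty":8,"tz":8.5,"ax":-0.0534,"ay":-0.069,"az":0,"hand":0},
    {"tx":-10.9,"ty":8.4,"tz":7.4,"ax":-0.0534,"ay":-0.069,"az":0,"hand":0},
    {"tx":-11.3,"ty":8.8,"tz":6.1,"ax":-0.0534,"ay":-0.069,"az":0,"hand":0},
    {"tx":-11.7,"ty":9,"tz":4.9,"ax":-0.0534,"ay":-0.069,"az":0,"hand":0},
    {"tx":-12,"ty":9.3,"tz":3.6,"ax":-0.0534,"ay":-0.069,"az":0,"hand":0},
    {"tx":-12.2,"ty":9.4,"tz":2.2,"ax":-0.0534,"ay":-0.069,"az":0,"hand":0},
  ],
  squeeze=60,
)

```text
t: 8.5
ee_pos: [0.5004, -0.3842, 0.3075]
ee_rot: [0.731, -0.248, 0.601, 0.207]
force: [0.7, 0.7, -2.6]
finger_gap: 0.0137
finger_force: 60.0
```

Run:
```python
from h import *
print(st()); print(monitor.observe()["q"].round(3))
a=grab_frame("side");b=grab_frame("top")
cv2.imwrite("pics/d1.png",np.hstack([cv2.resize(a[200:450,220:533],(400,320)),cv2.resize(b[180:400,330:605],(400,320))])[:,:,::-1])
print(st())
```

```text
(8.5, array([ 0.5004, -0.3842,  0.3075]), [[0.154, -0.612, 0.776], [-0.114, -0.791, -0.601], [0.981, 0.004, -0.192]], array([ 0.7,  0.7, -2.6]), 13.7, 60.00004470348358)
[-0.768 -0.851  2.3    0.334  0.333  1.229]
(8.6, array([ 0.5001, -0.3836,  0.3011]), [[0.161, -0.611, 0.775], [-0.121, -0.792, -0.599], [0.98, 0.002, -0.201]], array([ 0.1,  0.3, -3.9]), 13.8, 59.99969244003296)
```

View pics/d1.png

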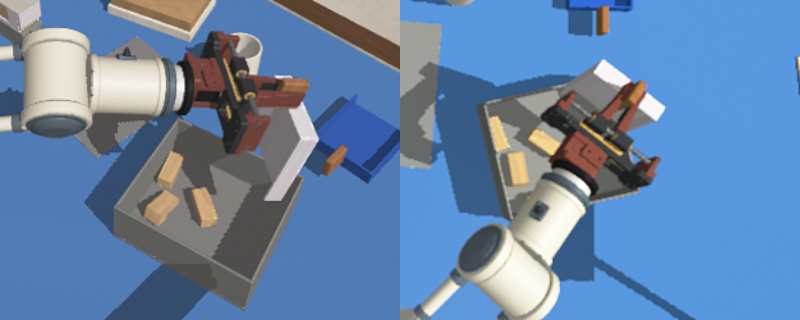

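Three offcuts are visible in the bin (right half (498,133), (517,168), (545,140)). The tray is tilted about 78° over the bin's far part, and the fourth offcut is hidden. I let it settle and check the weight.

jog_arm(
  rows=[
    {"tx":0,"ty":0,"tz":0,"ax":0,"ay":0,"az":0,"hand":0},
    {"tx":0,"ty":0,"tz":0,"ax":0,"ay":0,"az":0,"hand":0},
    {"tx":0,"ty":0,"tz":0,"ax":0,"ay":0,"az":0,"hand":0},
    {"tx":0,"ty":0,"tz":0,"ax":0,"ay":0,"az":0,"hand":0},
  ],
)

```text
t: 9.0
ee_pos: [0.4995, -0.3835, 0.3072]
ee_rot: [0.731, -0.249, 0.601, 0.207]
force: [0.1, -0.7, -2.9]
finger_gap: 0.0136
finger_force: 60.0
```

Run:
```python
from h import *
print(st()); print(monitor.observe()["q"].round(3))
a=grab_frame("side")
cv2.imwrite("pics/d2.png",cv2.resize(a[280:440,300:480],(720,600),interpolation=cv2.INTER_CUBIC)[:,:,::-1])
```

```text
(9.0, array([ 0.4995, -0.3835,  0.3072]), [[0.155, -0.612, 0.776], [-0.115, -0.791, -0.601], [0.981, 0.004, -0.193]], array([ 0.1, -0.7, -2.9]), 13.6, 59.999876618385315)
[-0.769 -0.855  2.302  0.331  0.336  1.232]
```

View pics/d2.png

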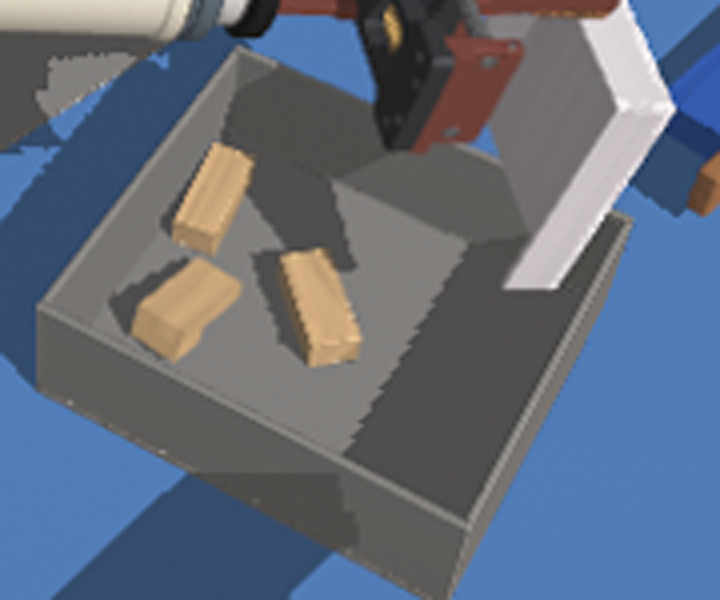

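The bin shows three offcuts at (213,197), (187,308) and (320,307). The fourth is either behind the tray or still in it, so I level the tray over the bin and look inside.

jog_arm(
  rows=[
    {"tx":6,"ty":-4.9,"tz":-2.2,"ax":0.0534,"ay":0.069,"az":0,"hand":0},
    {"tx":6,"ty":-4.9,"tz":-3.6,"ax":0.0534,"ay":0.069,"az":0,"hand":0},
    {"tx":6,"ty":-4.9,"tz":-4.9,"ax":0.0534,"ay":0.069,"az":0,"hand":0},
    {"tx":6,"ty":-4.9,"tz":-6.1,"ax":0.0534,"ay":0.069,"az":0,"hand":0},
    {"tx":5.5,"ty":-4.5,"tz":-7.4,"ax":0.0534,"ay":0.069,"az":0,"hand":0},
    {"tx":5.3,"ty":-4.2,"tz":-8.5,"ax":0.0534,"ay":0.069,"az":0,"hand":0},
    {"tx":5,"ty":-4,"tz":-9.6,"ax":0.0534,"ay":0.069,"az":0,"hand":0},
    {"tx":4.5,"ty":-3.6,"tz":-10.7,"ax":0.0534,"ay":0.069,"az":0,"hand":0},
    {"tx":4,"ty":-3.2,"tz":-11.6,"ax":0.0534,"ay":0.069,"az":0,"hand":0},
    {"tx":3.7,"ty":-3,"tz":-12.5,"ax":0.0534,"ay":0.069,"az":0,"hand":0},
    {"tx":3.3,"ty":-2.7,"tz":-13.2,"ax":0.0534,"ay":0.069,"az":0,"hand":0},
    {"tx":2.8,"ty":-2.3,"tz":-13.9,"ax":0.0534,"ay":0.069,"az":0,"hand":0},
    {"tx":2.3,"ty":-1.9,"tz":-14.5,"ax":0.0534,"ay":0.069,"az":0,"hand":0},
    {"tx":1.8,"ty":-1.5,"tz":-14.9,"ax":0.0534,"ay":0.069,"az":0,"hand":0},
    {"tx":1.3,"ty":-1.1,"tz":-10,"ax":0.0534,"ay":0.069,"az":0,"hand":0},
    {"tx":0.7,"ty":-0.6,"tz":-5,"ax":0.042,"ay":0.054,"az":0,"hand":0},
    {"tx":0,"ty":0,"tz":0,"ax":0,"ay":0,"az":0,"hand":0},
    {"tx":0,"ty":0,"tz":0,"ax":0,"ay":0,"az":0,"hand":0},
  ],
)

```text
t: 10.85
ee_pos: [0.5642, -0.4362, 0.1567]
ee_rot: [0.947, -0.322, 0.0, 0.0]
force: [-1.4, 0.8, -2.9]
finger_gap: 0.0138
finger_force: 60.0
```

Run:
```python
from h import *
print(st()); print(monitor.observe()["q"].round(3))
a=grab_frame("side");b=grab_frame("top")
cv2.imwrite("pics/d3.png",np.hstack([cv2.resize(a[240:440,290:540],(400,320)),cv2.resize(b[180:400,330:605],(400,320))])[:,:,::-1])
```

```text
(10.85, array([ 0.5642, -0.4362,  0.1567]), [[0.793, -0.609, 0.0], [-0.609, -0.793, -0.001], [0.001, 0.0, -1.0]], array([-1.4,  0.8, -2.9]), 13.8, 59.99911844730377)
[-0.706  0.401  0.988 -0.     1.752  1.52 ]
```

View pics/d3.png

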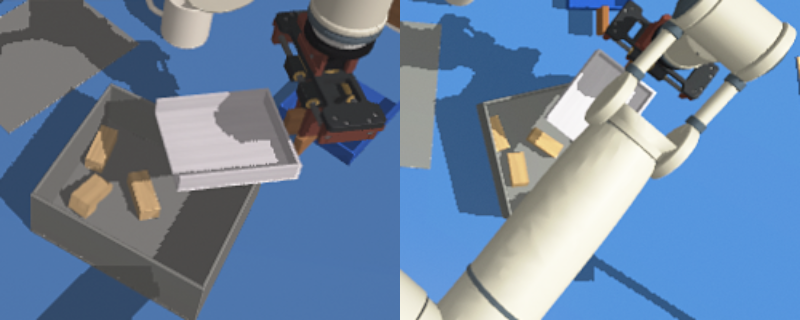

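The tray is empty (left half (235,135)). It goes back to the mat centre.

jog_arm(
  rows=[
    {"tx":1.1,"ty":9.4,"tz":0,"ax":0,"ay":0,"az":0.013,"hand":0},
    {"tx":2,"ty":16.4,"tz":0,"ax":0,"ay":0,"az":0.022,"hand":0},
    {"tx":2.85,"ty":23.4,"tz":0,"ax":0,"ay":0,"az":0.032,"hand":0},
    {"tx":2.85,"ty":23.4,"tz":0,"ax":0,"ay":0,"az":0.032,"hand":0},
    {"tx":2.85,"ty":23.4,"tz":0,"ax":0,"ay":0,"az":0.032,"hand":0},
    {"tx":2.85,"ty":23.4,"tz":0,"ax":0,"ay":0,"az":0.032,"hand":0},
    {"tx":2.85,"ty":23.4,"tz":0,"ax":0,"ay":0,"az":0.032,"hand":0},
    {"tx":2.85,"ty":23.4,"tz":0,"ax":0,"ay":0,"az":0.032,"hand":0},
    {"tx":2.85,"ty":23.4,"tz":0,"ax":0,"ay":0,"az":0.032,"hand":0},
    {"tx":2.85,"ty":23.4,"tz":0,"ax":0,"ay":0,"az":0.032,"hand":0},
    {"tx":2.85,"ty":23.4,"tz":0,"ax":0,"ay":0,"az":0.032,"hand":0},
    {"tx":2.85,"ty":23.4,"tz":0,"ax":0,"ay":0,"az":0.032,"hand":0},
    {"tx":2.85,"ty":23.4,"tz":0,"ax":0,"ay":0,"az":0.032,"hand":0},
    {"tx":2.85,"ty":23.4,"tz":0,"ax":0,"ay":0,"az":0.032,"hand":0},
    {"tx":2.85,"ty":23.4,"tz":0,"ax":0,"ay":0,"az":0.032,"hand":0},
    {"tx":2.85,"ty":23.4,"tz":0,"ax":0,"ay":0,"az":0.032,"hand":0},
    {"tx":2.85,"ty":23.4,"tz":0,"ax":0,"ay":0,"az":0.032,"hand":0},
    {"tx":2.85,"ty":23.4,"tz":0,"ax":0,"ay":0,"az":0.032,"hand":0},
    {"tx":2,"ty":16.4,"tz":0,"ax":0,"ay":0,"az":0.022,"hand":0},
    {"tx":1.1,"ty":9.4,"tz":0,"ax":0,"ay":0,"az":0.013,"hand":0},
  ],
)

```text
t: 12.95
ee_pos: [0.615, -0.0075, 0.1578]
ee_rot: [0.999, -0.035, 0.0, 0.0]
force: [0.5, 0.2, -2.7]
finger_gap: 0.0133
finger_force: 60.0
```

Run:
```python
from h import *
s=st();print(s,"heading",np.degrees(np.arctan2(s[2][1][0],s[2][0][0])))
```

```text
(12.95, array([ 0.615 , -0.0075,  0.1578]), [[0.998, -0.07, 0.0], [-0.07, -0.998, -0.0], [0.0, 0.0, -1.0]], array([ 0.5,  0.2, -2.7]), 13.3, 59.9991112947464) heading -4.012171154967766
```

jog_arm(
  rows=[
    {"tx":1,"ty":-2,"tz":-15,"ax":0,"ay":0,"az":0,"hand":0},
    {"tx":0,"ty":0,"tz":-25,"ax":0,"ay":0,"az":0,"hand":0},
    {"tx":0,"ty":0,"tz":-25,"ax":0,"ay":0,"az":0,"hand":0},
    {"tx":0,"ty":0,"tz":-25,"ax":0,"ay":0,"az":0,"hand":0},
    {"tx":0,"ty":0,"tz":-20,"ax":0,"ay":0,"az":0,"hand":0},
    {"tx":0,"ty":0,"tz":-12,"ax":0,"ay":0,"az":0,"hand":0},
    {"tx":0,"ty":0,"tz":-6,"ax":0,"ay":0,"az":0,"hand":0},
    {"tx":0,"ty":0,"tz":-4,"ax":0,"ay":0,"az":0,"hand":0},
    {"tx":0,"ty":0,"tz":-3,"ax":0,"ay":0,"az":0,"hand":0},
    {"tx":0,"ty":0,"tz":-2,"ax":0,"ay":0,"az":0,"hand":0},
    {"tx":0,"ty":0,"tz":0,"ax":0,"ay":0,"az":0,"hand":0},
    {"tx":0,"ty":0,"tz":0,"ax":0,"ay":0,"az":0,"hand":0},
  ],
)

```text
t: 14.15
ee_pos: [0.6171, -0.0118, 0.0216]
ee_rot: [0.999, -0.037, 0.001, 0.0]
force: [-0.6, -0.5, 1.9]
finger_gap: 0.0136
finger_force: 60.0
```

jog_arm(
  rows=[
    {"tx":0,"ty":0,"tz":0,"ax":0,"ay":0,"az":0,"hand":40},
    {"tx":0,"ty":0,"tz":0,"ax":0,"ay":0,"az":0,"hand":40},
    {"tx":0,"ty":0,"tz":0,"ax":0,"ay":0,"az":0,"hand":40},
    {"tx":0,"ty":0,"tz":10,"ax":0,"ay":0,"az":0,"hand":70},
    {"tx":0,"ty":0,"tz":30,"ax":0,"ay":0,"az":0,"hand":70},
    {"tx":0,"ty":0,"tz":40,"ax":0,"ay":0,"az":0,"hand":70},
    {"tx":0,"ty":0,"tz":40,"ax":0,"ay":0,"az":0,"hand":70},
    {"tx":0,"ty":0,"tz":40,"ax":0,"ay":0,"az":0,"hand":70},
  ],
  squeeze=20,
)

```text
t: 14.95
ee_pos: [0.6161, -0.0116, 0.1826]
ee_rot: [0.999, -0.037, -0.0, 0.0]
force: [0.9, 0.2, 0.7]
finger_gap: 0.0701
finger_force: 0.0
```

jog_arm(
  rows=[
    {"tx":-9,"ty":25,"tz":0,"ax":0,"ay":0,"az":0.1,"hand":60},
    {"tx":-9,"ty":25,"tz":0,"ax":0,"ay":0,"az":0.1,"hand":60},
    {"tx":-9,"ty":25,"tz":0,"ax":0,"ay":0,"az":0.1,"hand":60},
    {"tx":-9,"ty":25,"tz":0,"ax":0,"ay":0,"az":0.1,"hand":60},
    {"tx":-9,"ty":25,"tz":0,"ax":0,"ay":0,"az":0.1,"hand":60},
    {"tx":-9,"ty":25,"tz":0,"ax":0,"ay":0,"az":0.1,"hand":60},
    {"tx":-9,"ty":25,"tz":0,"ax":0,"ay":0,"az":0.1,"hand":60},
    {"tx":-9,"ty":25,"tz":0,"ax":0,"ay":0,"az":0.1,"hand":60},
    {"tx":-9,"ty":25,"tz":0,"ax":0,"ay":0,"az":0.1,"hand":60},
    {"tx":-9,"ty":25,"tz":0,"ax":0,"ay":0,"az":0.1,"hand":60},
    {"tx":-9,"ty":25,"tz":0,"ax":0,"ay":0,"az":0.1,"hand":60},
    {"tx":-9,"ty":25,"tz":0,"ax":0,"ay":0,"az":0.1,"hand":60},
    {"tx":-9,"ty":25,"tz":0,"ax":0,"ay":0,"az":0.1,"hand":60},
    {"tx":-9,"ty":25,"tz":0,"ax":0,"ay":0,"az":0.1,"hand":60},
    {"tx":-9,"ty":25,"tz":0,"ax":0,"ay":0,"az":0.1,"hand":60},
    {"tx":-9,"ty":25,"tz":0,"ax":0,"ay":0,"az":0.1,"hand":60},
    {"tx":-7,"ty":28,"tz":0,"ax":0,"ay":0,"az":0.11,"hand":60},
    {"tx":0,"ty":0,"tz":0,"ax":0,"ay":0,"az":0,"hand":60},
  ],
)

```text
t: 16.75
ee_pos: [0.4639, 0.4191, 0.1805]
ee_rot: [0.681, 0.732, 0.0, -0.0]
force: [-1.1, -0.2, 0.1]
finger_gap: 0.0599
finger_force: 0.0
```

Run:
```python
from meas import *
s=st();print(s,"toolY",np.degrees(np.arctan2(s[2][1][1],s[2][0][1])))
im=shot("top","t2",(145,170,545,350),2)
print("handle",handle(im,(270,185,365,300)))
hsv=cv2.cvtColor(im,cv2.COLOR_BGR2HSV)
```

```text
(16.75, array([0.4639, 0.4191, 0.1805]), [[-0.072, 0.997, 0.0], [0.997, 0.072, 0.0], [0.0, 0.0, -1.0]], array([-1.1, -0.2,  0.1]), 59.9, 0.0) toolY 4.130538622134746
handle (array([ 0.61460361, -0.00930461,  0.054     ]), [np.float64(0.0099), np.float64(0.0498)], np.float64(176.0062912927243))
```

View pics/t2.png

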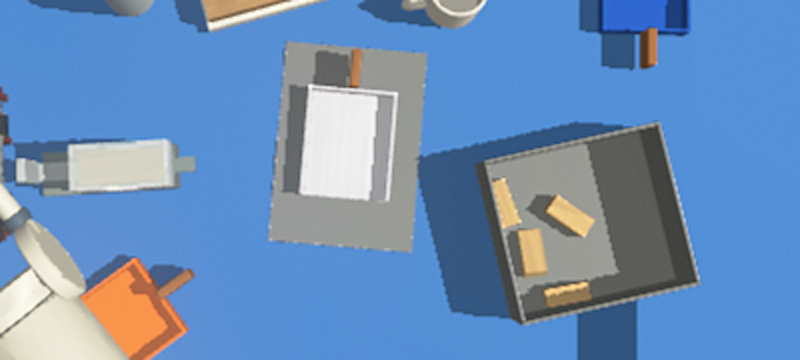

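All four offcuts are in the bin: (503,200), (570,215), (532,252), (568,292). The tray lies level at (345,143) in the crop, mid at about (0.514,-0.002), yaw -4°. Now I grip the pusher post.

jog_arm(
  rows=[
    {"tx":2,"ty":-3,"tz":-20,"ax":0,"ay":0,"az":0,"hand":60},
    {"tx":0,"ty":0,"tz":-30,"ax":0,"ay":0,"az":0,"hand":60},
    {"tx":0,"ty":0,"tz":-25,"ax":0,"ay":0,"az":0,"hand":60},
    {"tx":0,"ty":0,"tz":-18,"ax":0,"ay":0,"az":0,"hand":60},
    {"tx":0,"ty":0,"tz":0,"ax":0,"ay":0,"az":0,"hand":0},
    {"tx":0,"ty":0,"tz":0,"ax":0,"ay":0,"az":0,"hand":0},
    {"tx":0,"ty":0,"tz":0,"ax":0,"ay":0,"az":0,"hand":0},
    {"tx":0,"ty":0,"tz":0,"ax":0,"ay":0,"az":0,"hand":0},
    {"tx":0,"ty":0,"tz":0,"ax":0,"ay":0,"az":0,"hand":0},
  ],
  squeeze=30,
)

```text
t: 17.7
ee_pos: [0.4668, 0.4136, 0.0891]
ee_rot: [0.683, 0.73, -0.0, 0.0]
force: [-5.2, -2.1, 5.2]
finger_gap: 0.03
finger_force: 30.0
```

jog_arm(
  rows=[
    {"tx":0.3,"ty":-4,"tz":0,"ax":0,"ay":0,"az":0,"hand":0},
    {"tx":0.6,"ty":-8,"tz":0,"ax":0,"ay":0,"az":0,"hand":0},
    {"tx":0.7,"ty":-10,"tz":0,"ax":0,"ay":0,"az":0,"hand":0},
    {"tx":0.7,"ty":-10,"tz":0,"ax":0,"ay":0,"az":0,"hand":0},
    {"tx":0.6,"ty":-8,"tz":0,"ax":0,"ay":0,"az":0,"hand":0},
    {"tx":0.4,"ty":-5.5,"tz":0,"ax":0,"ay":0,"az":0,"hand":0},
    {"tx":0,"ty":0,"tz":0,"ax":0,"ay":0,"az":0,"hand":0},
    {"tx":0,"ty":0,"tz":0,"ax":0,"ay":0,"az":0,"hand":0},
  ],
)

```text
t: 18.5
ee_pos: [0.4701, 0.3698, 0.0892]
ee_rot: [0.683, 0.731, 0.002, -0.001]
force: [-3.2, 6.1, 4.1]
finger_gap: 0.0298
finger_force: 30.0
```

Run:
```python
from meas import *
print(st())
a=grab_frame("side");b=grab_frame("top")
cv2.imwrite("pics/p1.png",np.hstack([cv2.resize(a[165:245,180:280],(400,320),interpolation=cv2.INTER_CUBIC),cv2.resize(b[215:295,160:260],(400,320),interpolation=cv2.INTER_CUBIC)])[:,:,::-1])
```

```text
(18.5, array([0.4701, 0.3698, 0.0892]), [[-0.067, 0.998, 0.001], [0.998, 0.067, 0.004], [0.003, 0.001, -1.0]], array([-3.2,  6.1,  4.1]), 29.8, 30.00395357608795)
```

View pics/p1.png

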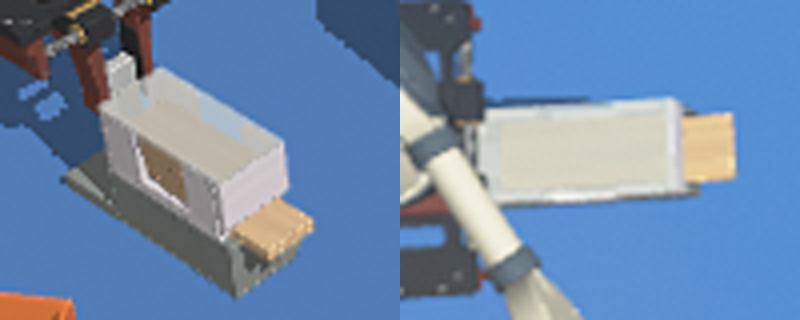

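The bottom blank stands out of the outlet, end at the right half (735,147). I take the pusher back, let go, and go above the blank.

jog_arm(
  rows=[
    {"tx":-0.4,"ty":6,"tz":0,"ax":0,"ay":0,"az":0,"hand":0},
    {"tx":-0.8,"ty":11,"tz":0,"ax":0,"ay":0,"az":0,"hand":0},
    {"tx":-0.9,"ty":12,"tz":0,"ax":0,"ay":0,"az":0,"hand":0},
    {"tx":-0.8,"ty":11,"tz":0,"ax":0,"ay":0,"az":0,"hand":0},
    {"tx":-0.4,"ty":5,"tz":0,"ax":0,"ay":0,"az":0,"hand":0},
    {"tx":0,"ty":0,"tz":0,"ax":0,"ay":0,"az":0,"hand":66},
    {"tx":0,"ty":0,"tz":0,"ax":0,"ay":0,"az":0,"hand":66},
    {"tx":0,"ty":0,"tz":0,"ax":0,"ay":0,"az":0,"hand":66},
    {"tx":0,"ty":0,"tz":25,"ax":0,"ay":0,"az":0,"hand":66},
    {"tx":0,"ty":0,"tz":35,"ax":0,"ay":0,"az":0,"hand":66},
    {"tx":3,"ty":-30,"tz":10,"ax":0,"ay":0,"az":0,"hand":66},
    {"tx":3,"ty":-35,"tz":0,"ax":0,"ay":0,"az":0,"hand":66},
    {"tx":3,"ty":-35,"tz":0,"ax":0,"ay":0,"az":0,"hand":66},
    {"tx":3,"ty":-35,"tz":0,"ax":0,"ay":0,"az":0,"hand":66},
    {"tx":2,"ty":-35,"tz":0,"ax":0,"ay":0,"az":0,"hand":66},
    {"tx":1,"ty":-30,"tz":0,"ax":0,"ay":0,"az":0,"hand":66},
    {"tx":0,"ty":-8,"tz":0,"ax":0,"ay":0,"az":0,"hand":66},
    {"tx":0,"ty":0,"tz":0,"ax":0,"ay":0,"az":0,"hand":66},
  ],
)

```text
t: 20.4
ee_pos: [0.4826, 0.2039, 0.1573]
ee_rot: [0.684, 0.729, 0.0, 0.001]
force: [0.2, 0.2, 0.5]
finger_gap: 0.0663
finger_force: 0.0
```

```bash
cat >> meas.py <<'E'
def blankout(n="side"):
    im=grab_frame(n)[:,:,::-1]; hsv=cv2.cvtColor(im,cv2.COLOR_BGR2HSV)
    return im,hsv
E
python3 - <<'E'
from meas import *
s=st();print(s,"toolY",np.degrees(np.arctan2(s[2][1][1],s[2][0][1])))
f=lambda c,r:(160+(c-400)/4,215+r/4)
print("blank corners out",onz("top",[f(735,113),f(735,180),f(684,115),f(684,185)],.06).round(4).tolist())
a=grab_frame("side")
cv2.imwrite("pics/p2.png",cv2.resize(a[160:250,180:300],(640,480),interpolation=cv2.INTER_CUBIC)[:,:,::-1])
E
```

```text
(20.4, array([0.4826, 0.2039, 0.1573]), [[-0.064, 0.998, 0.001], [0.998, 0.064, -0.001], [-0.001, 0.001, -1.0]], array([0.2, 0.2, 0.5]), 66.3, 0.0) toolY 3.6692540956394217
blank corners out [[0.5043, 0.1998, 0.06], [0.4594, 0.1986, 0.06], [0.5024, 0.2338, 0.06], [0.4556, 0.2325, 0.06]]
```

View pics/p2.png

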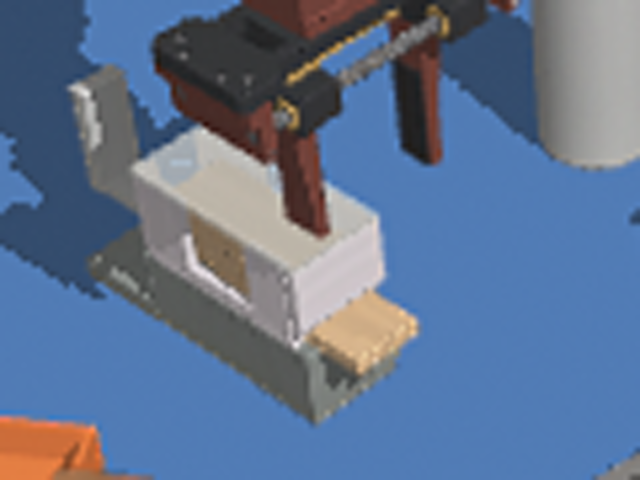

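The pusher is back (post at (100,130)) and the blank stays out (front corner (415,325)). Now descend, grip and draw.

jog_arm(
  rows=[
    {"tx":-0.5,"ty":5.5,"tz":-30,"ax":0,"ay":0,"az":0.007,"hand":66},
    {"tx":0,"ty":0,"tz":-35,"ax":0,"ay":0,"az":0,"hand":66},
    {"tx":0,"ty":0,"tz":-25,"ax":0,"ay":0,"az":0,"hand":66},
    {"tx":0,"ty":0,"tz":-15,"ax":0,"ay":0,"az":0,"hand":66},
    {"tx":0,"ty":0,"tz":-4,"ax":0,"ay":0,"az":0,"hand":66},
    {"tx":0,"ty":0,"tz":0,"ax":0,"ay":0,"az":0,"hand":30},
    {"tx":0,"ty":0,"tz":0,"ax":0,"ay":0,"az":0,"hand":30},
    {"tx":0,"ty":0,"tz":0,"ax":0,"ay":0,"az":0,"hand":30},
    {"tx":0,"ty":0,"tz":0,"ax":0,"ay":0,"az":0,"hand":30},
  ],
  squeeze=25,
)

```text
t: 21.35
ee_pos: [0.4827, 0.2107, 0.0498]
ee_rot: [0.681, 0.732, 0.001, 0.001]
force: [-0.6, 0.5, 3.5]
finger_gap: 0.0436
finger_force: 25.0
```

jog_arm(
  rows=[
    {"tx":0.7,"ty":-10,"tz":0,"ax":0,"ay":0,"az":0,"hand":30},
    {"tx":1.4,"ty":-20,"tz":0,"ax":0,"ay":0,"az":0,"hand":30},
    {"tx":1.8,"ty":-25,"tz":0,"ax":0,"ay":0,"az":0,"hand":30},
    {"tx":1.8,"ty":-25,"tz":0,"ax":0,"ay":0,"az":0,"hand":30},
    {"tx":1.4,"ty":-20,"tz":0,"ax":0,"ay":0,"az":0,"hand":30},
    {"tx":0,"ty":-5,"tz":15,"ax":0,"ay":0,"az":0,"hand":30},
    {"tx":0,"ty":0,"tz":30,"ax":0,"ay":0,"az":0,"hand":30},
    {"tx":-5,"ty":-6,"tz":10,"ax":0,"ay":0,"az":-0.1425,"hand":30},
    {"tx":-5,"ty":-6,"tz":0,"ax":0,"ay":0,"az":-0.1425,"hand":30},
    {"tx":-5,"ty":-6,"tz":0,"ax":0,"ay":0,"az":-0.1425,"hand":30},
    {"tx":-5,"ty":-6,"tz":0,"ax":0,"ay":0,"az":-0.1425,"hand":30},
    {"tx":-5,"ty":-6,"tz":0,"ax":0,"ay":0,"az":-0.1425,"hand":30},
    {"tx":-5,"ty":-6,"tz":0,"ax":0,"ay":0,"az":-0.1425,"hand":30},
    {"tx":-5,"ty":-6,"tz":0,"ax":0,"ay":0,"az":-0.1425,"hand":30},
    {"tx":-5,"ty":-6,"tz":0,"ax":0,"ay":0,"az":-0.1425,"hand":30},
    {"tx":-5,"ty":-6,"tz":0,"ax":0,"ay":0,"az":-0.1425,"hand":30},
    {"tx":-5,"ty":-6,"tz":0,"ax":0,"ay":0,"az":-0.1425,"hand":30},
    {"tx":-5,"ty":-6,"tz":0,"ax":0,"ay":0,"az":-0.1425,"hand":30},
    {"tx":-6,"ty":-5,"tz":0,"ax":0,"ay":0,"az":-0.1425,"hand":30},
    {"tx":0,"ty":0,"tz":0,"ax":0,"ay":0,"az":0,"hand":30},
  ],
)

```text
t: 23.35
ee_pos: [0.4277, 0.034, 0.1042]
ee_rot: [0.999, -0.034, -0.0, 0.0]
force: [0.0, 1.3, -0.4]
finger_gap: 0.0439
finger_force: 25.0
```

```bash
cat >> meas.py <<'E'
def rep():
    s=st(); print(s[0],s[1],"toolY",round(np.degrees(np.arctan2(s[2][1][1],s[2][0][1])),2),s[3:])
E
python3 - <<'E'
from meas import *
rep()
a=grab_frame("side");b=grab_frame("top")
cv2.imwrite("pics/q1.png",np.hstack([cv2.resize(a[170:320,200:388],(400,320),interpolation=cv2.INTER_CUBIC),cv2.resize(b[180:310,230:393],(400,320),interpolation=cv2.INTER_CUBIC)])[:,:,::-1])
E
```

```text
23.35 [0.4277 0.034  0.1042] toolY -93.9 (array([ 0. ,  1.3, -0.4]), 43.9, 24.96783345937729)
```

View pics/q1.png

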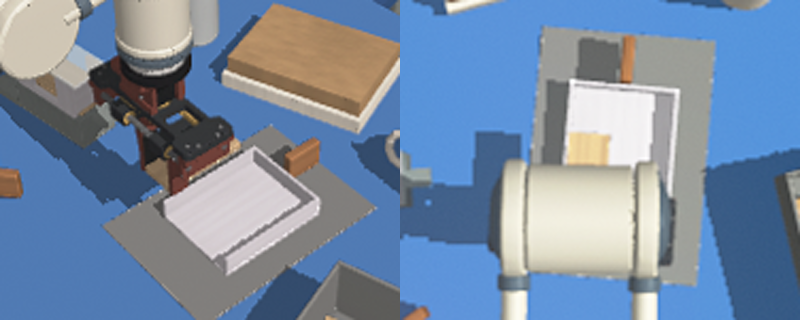

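The blank is held over the tray's left column (right half (588,148)). Now lower, release, back off, close, and push it fully in.

jog_arm(
  rows=[
    {"tx":0.3,"ty":-1.3,"tz":-25,"ax":0,"ay":0,"az":0,"hand":30},
    {"tx":0,"ty":0,"tz":-30,"ax":0,"ay":0,"az":0,"hand":30},
    {"tx":0,"ty":0,"tz":-22,"ax":0,"ay":0,"az":0,"hand":30},
    {"tx":0,"ty":0,"tz":-12,"ax":0,"ay":0,"az":0,"hand":30},
    {"tx":0,"ty":0,"tz":-6,"ax":0,"ay":0,"az":0,"hand":30},
    {"tx":0,"ty":0,"tz":-2,"ax":0,"ay":0,"az":0,"hand":30},
    {"tx":0,"ty":0,"tz":0,"ax":0,"ay":0,"az":0,"hand":30},
    {"tx":0,"ty":0,"tz":0,"ax":0,"ay":0,"az":0,"hand":56},
    {"tx":0,"ty":0,"tz":0,"ax":0,"ay":0,"az":0,"hand":56},
    {"tx":0,"ty":0,"tz":0,"ax":0,"ay":0,"az":0,"hand":56},
    {"tx":-13,"ty":0.9,"tz":0,"ax":0,"ay":0,"az":0,"hand":56},
    {"tx":-14,"ty":0.9,"tz":2,"ax":0,"ay":0,"az":0,"hand":56},
    {"tx":0,"ty":0,"tz":0,"ax":0,"ay":0,"az":0,"hand":0},
    {"tx":0,"ty":0,"tz":0,"ax":0,"ay":0,"az":0,"hand":0},
    {"tx":0,"ty":0,"tz":0,"ax":0,"ay":0,"az":0,"hand":0},
    {"tx":0,"ty":0,"tz":0,"ax":0,"ay":0,"az":0,"hand":0},
  ],
)

```text
t: 25.05
ee_pos: [0.4017, 0.0347, 0.0082]
ee_rot: [0.999, -0.033, -0.0, 0.0]
force: [-0.1, 0.5, 0.8]
finger_gap: 0.0273
finger_force: 0.0
```

Run:
```python
from meas import *
rep()
a=grab_frame("side");b=grab_frame("top")
cv2.imwrite("pics/q2.png",np.hstack([cv2.resize(a[190:310,240:390],(400,320),interpolation=cv2.INTER_CUBIC),cv2.resize(b[180:310,230:393],(400,320),interpolation=cv2.INTER_CUBIC)])[:,:,::-1])
```

```text
25.05 [0.4017 0.0347 0.0082] toolY -93.78 (array([-0.1,  0.5,  0.8]), 27.3, 0.0)
```

View pics/q2.png

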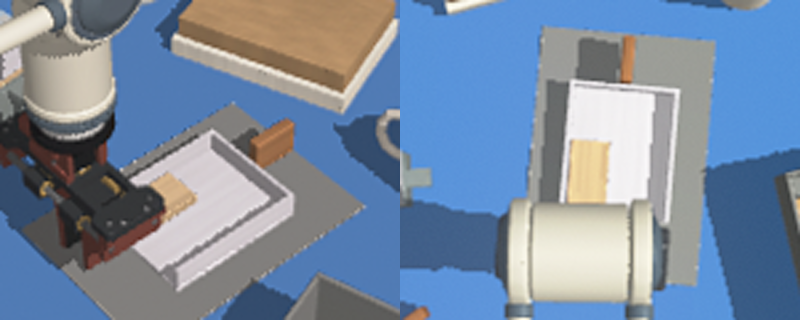

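The blank lies flat in the left column, (590,170). Now push it in, then lift off.

jog_arm(
  rows=[
    {"tx":6,"ty":-0.4,"tz":0,"ax":0,"ay":0,"az":0,"hand":15},
    {"tx":10,"ty":-0.7,"tz":0,"ax":0,"ay":0,"az":0,"hand":15},
    {"tx":11,"ty":-0.8,"tz":0,"ax":0,"ay":0,"az":0,"hand":15},
    {"tx":7.4,"ty":-0.5,"tz":0,"ax":0,"ay":0,"az":0,"hand":15},
    {"tx":0,"ty":0,"tz":0,"ax":0,"ay":0,"az":0,"hand":15},
    {"tx":-10,"ty":0.7,"tz":0,"ax":0,"ay":0,"az":0,"hand":15},
    {"tx":0,"ty":0,"tz":30,"ax":0,"ay":0,"az":0,"hand":60},
    {"tx":0,"ty":0,"tz":40,"ax":0,"ay":0,"az":0,"hand":60},
    {"tx":0,"ty":0,"tz":45,"ax":0,"ay":0,"az":0,"hand":60},
    {"tx":0,"ty":0,"tz":45,"ax":0,"ay":0,"az":0,"hand":60},
  ],
)

```text
t: 26.15
ee_pos: [0.425, 0.0331, 0.1695]
ee_rot: [0.999, -0.033, -0.001, 0.0]
force: [0.6, 0.3, -0.4]
finger_gap: 0.0434
finger_force: 0.0
```

jog_arm(
  rows=[
    {"tx":2,"ty":22,"tz":0,"ax":0,"ay":0,"az":0.1,"hand":60},
    {"tx":2,"ty":22,"tz":0,"ax":0,"ay":0,"az":0.1,"hand":60},
    {"tx":2,"ty":22,"tz":0,"ax":0,"ay":0,"az":0.1,"hand":60},
    {"tx":2,"ty":22,"tz":0,"ax":0,"ay":0,"az":0.1,"hand":60},
    {"tx":2,"ty":22,"tz":0,"ax":0,"ay":0,"az":0.1,"hand":60},
    {"tx":2,"ty":22,"tz":0,"ax":0,"ay":0,"az":0.1,"hand":60},
    {"tx":2,"ty":22,"tz":0,"ax":0,"ay":0,"az":0.1,"hand":60},
    {"tx":2,"ty":22,"tz":0,"ax":0,"ay":0,"az":0.1,"hand":60},
    {"tx":2,"ty":22,"tz":0,"ax":0,"ay":0,"az":0.1,"hand":60},
    {"tx":2,"ty":22,"tz":0,"ax":0,"ay":0,"az":0.1,"hand":60},
    {"tx":2,"ty":22,"tz":0,"ax":0,"ay":0,"az":0.1,"hand":60},
    {"tx":2,"ty":22,"tz":0,"ax":0,"ay":0,"az":0.1,"hand":60},
    {"tx":2,"ty":22,"tz":0,"ax":0,"ay":0,"az":0.1,"hand":60},
    {"tx":2,"ty":22,"tz":0,"ax":0,"ay":0,"az":0.1,"hand":60},
    {"tx":2,"ty":22,"tz":0,"ax":0,"ay":0,"az":0.1,"hand":60},
    {"tx":2,"ty":22,"tz":0,"ax":0,"ay":0,"az":0.1,"hand":60},
    {"tx":5,"ty":26,"tz":0,"ax":0,"ay":0,"az":0.109,"hand":60},
    {"tx":3,"ty":6,"tz":0,"ax":0,"ay":0,"az":0,"hand":60},
    {"tx":0,"ty":0,"tz":0,"ax":0,"ay":0,"az":0,"hand":60},
  ],
)

```text
t: 28.05
ee_pos: [0.4655, 0.4173, 0.1674]
ee_rot: [0.682, 0.732, -0.001, 0.001]
force: [-0.7, 0.0, -0.3]
finger_gap: 0.0601
finger_force: 0.0
```

```bash
cat >> meas.py <<'E'
def trayscan(name,ztop=(.016,)):
    im=grab_frame("top")[:,:,::-1].copy(); cv2.imwrite(f"pics/{name}.png",im)
    c,l,a=handle(im,(240,185,365,300)); a=a if a<90 else a-180
    A=np.radians(a); R=np.array([[np.cos(A),-np.sin(A)],[np.sin(A),np.cos(A)]]); mid=c[:2]-.101*R[:,0]
    print("tray mid",mid.round(4),"yaw",round(a,2),"handle",np.round(l,4))
    hsv=cv2.cvtColor(im,cv2.COLOR_BGR2HSV); m=np.zeros(im.shape[:2],np.uint8); m[185:300,240:365]=1
    m&=((hsv[...,0]>=11)&(hsv[...,0]<28)&(hsv[...,1]>45)&(hsv[...,1]<150)&(hsv[...,2]>120)).astype(np.uint8)
    for k in cv2.findContours(m,0,1)[0]:
        if cv2.contourArea(k)<100: continue
        b=cv2.boxPoints(cv2.minAreaRect(k))
        for z in ztop:
            w=onz("top",b,z)[:,:2]; v=(w-mid)@R; e=v[1]-v[0] if np.linalg.norm(v[1]-v[0])>np.linalg.norm(v[2]-v[1]) else v[2]-v[1]
            print(" z",z,"tray-frame centre mm",(v.mean(0)*1000).round(1),"min",(v.min(0)*1000).round(1),"max",(v.max(0)*1000).round(1),"ang",round((np.degrees(np.arctan2(e[1],e[0]))+90)%180-90,1))
    # dispenser outlet
    return im
E
python3 - <<'E'
from meas import *
rep(); trayscan("s1")
E
```

```text
28.05 [0.4655 0.4173 0.1674] toolY 4.01 (array([-0.7,  0. , -0.3]), 60.1, 0.0)
tray mid [ 0.5138 -0.0023] yaw -3.99 handle [0.0099 0.0498]
 z 0.016 tray-frame centre mm [-12.  32.] min [-66.7  10.1] max [42.6 54.1] ang 0.2
```

jog_arm(
  rows=[
    {"tx":0.5,"ty":-2,"tz":-25,"ax":0,"ay":0,"az":0,"hand":60},
    {"tx":0,"ty":0,"tz":-30,"ax":0,"ay":0,"az":0,"hand":60},
    {"tx":0,"ty":0,"tz":-23,"ax":0,"ay":0,"az":0,"hand":60},
    {"tx":0,"ty":0,"tz":0,"ax":0,"ay":0,"az":0,"hand":0},
    {"tx":0,"ty":0,"tz":0,"ax":0,"ay":0,"az":0,"hand":0},
    {"tx":0,"ty":0,"tz":0,"ax":0,"ay":0,"az":0,"hand":0},
    {"tx":0,"ty":0,"tz":0,"ax":0,"ay":0,"az":0,"hand":0},
    {"tx":0,"ty":0,"tz":0,"ax":0,"ay":0,"az":0,"hand":0},
    {"tx":0,"ty":0,"tz":0,"ax":0,"ay":0,"az":0,"hand":0},
    {"tx":0.3,"ty":-4,"tz":0,"ax":0,"ay":0,"az":0,"hand":0},
    {"tx":0.6,"ty":-8,"tz":0,"ax":0,"ay":0,"az":0,"hand":0},
    {"tx":0.7,"ty":-10,"tz":0,"ax":0,"ay":0,"az":0,"hand":0},
    {"tx":0.7,"ty":-10,"tz":0,"ax":0,"ay":0,"az":0,"hand":0},
    {"tx":0.6,"ty":-8,"tz":0,"ax":0,"ay":0,"az":0,"hand":0},
    {"tx":0.4,"ty":-6,"tz":0,"ax":0,"ay":0,"az":0,"hand":0},
    {"tx":0,"ty":0,"tz":0,"ax":0,"ay":0,"az":0,"hand":0},
    {"tx":0,"ty":0,"tz":0,"ax":0,"ay":0,"az":0,"hand":0},
  ],
  squeeze=30,
)

```text
t: 29.8
ee_pos: [0.4699, 0.3713, 0.0924]
ee_rot: [0.681, 0.732, 0.003, -0.0]
force: [0.5, 6.1, 4.6]
finger_gap: 0.0299
finger_force: 30.0
```

jog_arm(
  rows=[
    {"tx":-0.4,"ty":6,"tz":0,"ax":0,"ay":0,"az":0,"hand":0},
    {"tx":-0.8,"ty":11,"tz":0,"ax":0,"ay":0,"az":0,"hand":0},
    {"tx":-0.9,"ty":12,"tz":0,"ax":0,"ay":0,"az":0,"hand":0},
    {"tx":-0.8,"ty":11,"tz":0,"ax":0,"ay":0,"az":0,"hand":0},
    {"tx":-0.4,"ty":5,"tz":0,"ax":0,"ay":0,"az":0,"hand":0},
    {"tx":0,"ty":0,"tz":0,"ax":0,"ay":0,"az":0,"hand":66},
    {"tx":0,"ty":0,"tz":0,"ax":0,"ay":0,"az":0,"hand":66},
    {"tx":0,"ty":0,"tz":0,"ax":0,"ay":0,"az":0,"hand":66},
    {"tx":0,"ty":0,"tz":25,"ax":0,"ay":0,"az":0,"hand":66},
    {"tx":0,"ty":0,"tz":35,"ax":0,"ay":0,"az":0,"hand":66},
    {"tx":3,"ty":-30,"tz":10,"ax":0,"ay":0,"az":0,"hand":66},
    {"tx":3,"ty":-35,"tz":0,"ax":0,"ay":0,"az":0,"hand":66},
    {"tx":3,"ty":-35,"tz":0,"ax":0,"ay":0,"az":0,"hand":66},
    {"tx":3,"ty":-35,"tz":0,"ax":0,"ay":0,"az":0,"hand":66},
    {"tx":2,"ty":-35,"tz":0,"ax":0,"ay":0,"az":0,"hand":66},
    {"tx":1,"ty":-30,"tz":0,"ax":0,"ay":0,"az":0,"hand":66},
    {"tx":0,"ty":-3,"tz":0,"ax":0,"ay":0,"az":0,"hand":66},
    {"tx":0,"ty":0,"tz":0,"ax":0,"ay":0,"az":0,"hand":66},
  ],
)

```text
t: 31.6
ee_pos: [0.4812, 0.2105, 0.1601]
ee_rot: [0.682, 0.731, -0.0, 0.0]
force: [0.6, -0.1, -1.1]
finger_gap: 0.0661
finger_force: 0.0
```

```bash
cat >> meas.py <<'E'
def outlet(name):
    "blank out of the gate, side view: yellow pixels near the lip, on plane z=.06"
    im=grab_frame("side")[:,:,::-1].copy(); cv2.imwrite(f"pics/{name}.png",im); hsv=cv2.cvtColor(im,cv2.COLOR_BGR2HSV)
    poly=proj("side",[(.45,.228,.055),(.515,.232,.055),(.515,.17,.055),(.45,.17,.055)]).astype(np.int32)
    r=np.zeros(im.shape[:2],np.uint8); cv2.fillPoly(r,[poly],1)
    m=r&((hsv[...,0]>=9)&(hsv[...,0]<30)&(hsv[...,1]>45)&(hsv[...,2]>100)).astype(np.uint8)
    ys,xs=np.nonzero(m); print("outlet px",len(xs))
    if len(xs)>10:
        w=onz("side",np.c_[xs,ys],.06); print(" y 3%..",np.percentile(w[:,1],3).round(4)," x",np.percentile(w[:,0],[3,97]).round(4))
E
python3 - <<'E'
from meas import *
rep(); outlet("o2")
E
```

```text
31.6 [0.4812 0.2105 0.1601] toolY 4.01 (array([ 0.6, -0.1, -1.1]), 66.1, 0.0)
outlet px 162
 y 3%.. 0.1927  x [0.4562 0.5007]
```

jog_arm(
  rows=[
    {"tx":0.8,"ty":0,"tz":-30,"ax":0,"ay":0,"az":0,"hand":66},
    {"tx":0,"ty":0,"tz":-35,"ax":0,"ay":0,"az":0,"hand":66},
    {"tx":0,"ty":0,"tz":-27,"ax":0,"ay":0,"az":0,"hand":66},
    {"tx":0,"ty":0,"tz":-15,"ax":0,"ay":0,"az":0,"hand":66},
    {"tx":0,"ty":0,"tz":-4,"ax":0,"ay":0,"az":0,"hand":66},
    {"tx":0,"ty":0,"tz":0,"ax":0,"ay":0,"az":0,"hand":30},
    {"tx":0,"ty":0,"tz":0,"ax":0,"ay":0,"az":0,"hand":30},
    {"tx":0,"ty":0,"tz":0,"ax":0,"ay":0,"az":0,"hand":30},
    {"tx":0,"ty":0,"tz":0,"ax":0,"ay":0,"az":0,"hand":30},
  ],
  squeeze=25,
)

```text
t: 32.55
ee_pos: [0.4829, 0.2115, 0.0509]
ee_rot: [0.681, 0.732, 0.001, 0.001]
force: [-0.5, -0.4, 3.5]
finger_gap: 0.0436
finger_force: 25.0
```

jog_arm(
  rows=[
    {"tx":0.7,"ty":-10,"tz":0,"ax":0,"ay":0,"az":0,"hand":30},
    {"tx":1.4,"ty":-20,"tz":0,"ax":0,"ay":0,"az":0,"hand":30},
    {"tx":1.8,"ty":-25,"tz":0,"ax":0,"ay":0,"az":0,"hand":30},
    {"tx":1.8,"ty":-25,"tz":0,"ax":0,"ay":0,"az":0,"hand":30},
    {"tx":1.4,"ty":-20,"tz":0,"ax":0,"ay":0,"az":0,"hand":30},
    {"tx":0,"ty":-5,"tz":15,"ax":0,"ay":0,"az":0,"hand":30},
    {"tx":0,"ty":0,"tz":30,"ax":0,"ay":0,"az":0,"hand":30},
    {"tx":-5.4,"ty":-11.1,"tz":10,"ax":0,"ay":0,"az":-0.1425,"hand":30},
    {"tx":-5.4,"ty":-11.1,"tz":0,"ax":0,"ay":0,"az":-0.1425,"hand":30},
    {"tx":-5.4,"ty":-11.1,"tz":0,"ax":0,"ay":0,"az":-0.1425,"hand":30},
    {"tx":-5.4,"ty":-11.1,"tz":0,"ax":0,"ay":0,"az":-0.1425,"hand":30},
    {"tx":-5.4,"ty":-11.1,"tz":0,"ax":0,"ay":0,"az":-0.1425,"hand":30},
    {"tx":-5.4,"ty":-11.1,"tz":0,"ax":0,"ay":0,"az":-0.1425,"hand":30},
    {"tx":-5.4,"ty":-11.1,"tz":0,"ax":0,"ay":0,"az":-0.1425,"hand":30},
    {"tx":-5.4,"ty":-11.1,"tz":0,"ax":0,"ay":0,"az":-0.1425,"hand":30},
    {"tx":-5.4,"ty":-11.1,"tz":0,"ax":0,"ay":0,"az":-0.1425,"hand":30},
    {"tx":-5.4,"ty":-11.1,"tz":0,"ax":0,"ay":0,"az":-0.1425,"hand":30},
    {"tx":-5.4,"ty":-11.1,"tz":0,"ax":0,"ay":0,"az":-0.1425,"hand":30},
    {"tx":-5.4,"ty":-11.1,"tz":0,"ax":0,"ay":0,"az":-0.1425,"hand":30},
    {"tx":0,"ty":0,"tz":0,"ax":0,"ay":0,"az":0,"hand":30},
  ],
)

```text
t: 34.55
ee_pos: [0.424, -0.0278, 0.1051]
ee_rot: [0.999, -0.035, -0.0, 0.0]
force: [-0.1, -0.4, 0.0]
finger_gap: 0.0434
finger_force: 25.0
```

Run:
```python
from meas import *
rep(); trayscan("s2",(.016,.114))
```

```text
34.55 [ 0.424  -0.0278  0.1051] toolY -94.01 (array([-0.1, -0.4,  0. ]), 43.4, 24.98265713453293)
tray mid [ 0.5138 -0.0015] yaw -4.42 handle [0.0101 0.0501]
 z 0.016 tray-frame centre mm [  2.8 -33.5] min [-15.5 -57.2] max [21.2 -9.9] ang 88.9
 z 0.114 tray-frame centre mm [ -5.  -30.1] min [-22.2 -52.1] max [12.1 -8.1] ang 88.9
 z 0.016 tray-frame centre mm [-0.2 30.7] min [-43.4   7.3] max [43.1 54.3] ang 2.2
 z 0.114 tray-frame centre mm [-7.8 29.8] min [-48.2   8. ] max [32.5 51.8] ang 2.2
```

jog_arm(
  rows=[
    {"tx":0,"ty":0,"tz":-25,"ax":0,"ay":0,"az":0,"hand":30},
    {"tx":0,"ty":0,"tz":-30,"ax":0,"ay":0,"az":0,"hand":30},
    {"tx":0,"ty":0,"tz":-22,"ax":0,"ay":0,"az":0,"hand":30},
    {"tx":0,"ty":0,"tz":-12,"ax":0,"ay":0,"az":0,"hand":30},
    {"tx":0,"ty":0,"tz":-6,"ax":0,"ay":0,"az":0,"hand":30},
    {"tx":0,"ty":0,"tz":-2.5,"ax":0,"ay":0,"az":0,"hand":30},
    {"tx":0,"ty":0,"tz":0,"ax":0,"ay":0,"az":0,"hand":30},
    {"tx":0,"ty":0,"tz":0,"ax":0,"ay":0,"az":0,"hand":54},
    {"tx":0,"ty":0,"tz":0,"ax":0,"ay":0,"az":0,"hand":54},
    {"tx":0,"ty":0,"tz":0,"ax":0,"ay":0,"az":0,"hand":54},
    {"tx":-13,"ty":0.9,"tz":0,"ax":0,"ay":0,"az":0,"hand":54},
    {"tx":-14,"ty":0.9,"tz":1.5,"ax":0,"ay":0,"az":0,"hand":54},
    {"tx":0,"ty":0,"tz":0,"ax":0,"ay":0,"az":0,"hand":15},
    {"tx":0,"ty":0,"tz":0,"ax":0,"ay":0,"az":0,"hand":15},
    {"tx":0,"ty":0,"tz":0,"ax":0,"ay":0,"az":0,"hand":15},
    {"tx":0,"ty":0,"tz":0,"ax":0,"ay":0,"az":0,"hand":15},
    {"tx":0,"ty":0,"tz":0,"ax":0,"ay":0,"az":0,"hand":15},
  ],
)

```text
t: 36.3
ee_pos: [0.3975, -0.0253, 0.0081]
ee_rot: [0.999, -0.034, -0.001, 0.0]
force: [0.7, 0.2, -0.0]
finger_gap: 0.0177
finger_force: 0.0
```

jog_arm(
  rows=[
    {"tx":6,"ty":-0.4,"tz":0,"ax":0,"ay":0,"az":0,"hand":15},
    {"tx":10,"ty":-0.7,"tz":0,"ax":0,"ay":0,"az":0,"hand":15},
    {"tx":11,"ty":-0.8,"tz":0,"ax":0,"ay":0,"az":0,"hand":15},
    {"tx":7.4,"ty":-0.5,"tz":0,"ax":0,"ay":0,"az":0,"hand":15},
    {"tx":0,"ty":0,"tz":0,"ax":0,"ay":0,"az":0,"hand":15},
    {"tx":-10,"ty":0.7,"tz":0,"ax":0,"ay":0,"az":0,"hand":15},
    {"tx":0,"ty":0,"tz":30,"ax":0,"ay":0,"az":0,"hand":60},
    {"tx":0,"ty":0,"tz":40,"ax":0,"ay":0,"az":0,"hand":60},
    {"tx":0,"ty":0,"tz":45,"ax":0,"ay":0,"az":0,"hand":60},
    {"tx":0,"ty":0,"tz":45,"ax":0,"ay":0,"az":0,"hand":60},
  ],
)

```text
t: 37.3
ee_pos: [0.421, -0.0269, 0.1696]
ee_rot: [0.999, -0.034, -0.001, 0.0]
force: [0.5, -0.1, 0.5]
finger_gap: 0.0436
finger_force: 0.0
```

jog_arm(
  rows=[
    {"tx":2,"ty":25,"tz":0,"ax":0,"ay":0,"az":0.095,"hand":60},
    {"tx":2,"ty":25,"tz":0,"ax":0,"ay":0,"az":0.095,"hand":60},
    {"tx":2,"ty":25,"tz":0,"ax":0,"ay":0,"az":0.095,"hand":60},
    {"tx":2,"ty":25,"tz":0,"ax":0,"ay":0,"az":0.095,"hand":60},
    {"tx":2,"ty":25,"tz":0,"ax":0,"ay":0,"az":0.095,"hand":60},
    {"tx":2,"ty":25,"tz":0,"ax":0,"ay":0,"az":0.095,"hand":60},
    {"tx":2,"ty":25,"tz":0,"ax":0,"ay":0,"az":0.095,"hand":60},
    {"tx":2,"ty":25,"tz":0,"ax":0,"ay":0,"az":0.095,"hand":60},
    {"tx":2,"ty":25,"tz":0,"ax":0,"ay":0,"az":0.095,"hand":60},
    {"tx":2,"ty":25,"tz":0,"ax":0,"ay":0,"az":0.095,"hand":60},
    {"tx":2,"ty":25,"tz":0,"ax":0,"ay":0,"az":0.095,"hand":60},
    {"tx":2,"ty":25,"tz":0,"ax":0,"ay":0,"az":0.095,"hand":60},
    {"tx":2,"ty":25,"tz":0,"ax":0,"ay":0,"az":0.095,"hand":60},
    {"tx":2,"ty":25,"tz":0,"ax":0,"ay":0,"az":0.095,"hand":60},
    {"tx":3,"ty":25,"tz":0,"ax":0,"ay":0,"az":0.095,"hand":60},
    {"tx":3,"ty":25,"tz":0,"ax":0,"ay":0,"az":0.095,"hand":60},
    {"tx":5,"ty":25,"tz":0,"ax":0,"ay":0,"az":0.095,"hand":60},
    {"tx":4,"ty":20,"tz":0,"ax":0,"ay":0,"az":0.095,"hand":60},
    {"tx":0,"ty":0,"tz":0,"ax":0,"ay":0,"az":0,"hand":60},
  ],
)

```text
t: 39.2
ee_pos: [0.4642, 0.4196, 0.1671]
ee_rot: [0.68, 0.733, -0.001, 0.0]
force: [0.1, -0.6, 0.1]
finger_gap: 0.0598
finger_force: 0.0
```

Run:
```python
from meas import *
rep(); trayscan("s3")
```

```text
39.2 [0.4642 0.4196 0.1671] toolY 4.3 (array([ 0.1, -0.6,  0.1]), 59.8, 0.0)
tray mid [ 0.5138 -0.0015] yaw -4.42 handle [0.0101 0.0501]
 z 0.016 tray-frame centre mm [-11.4 -29. ] min [-66.4 -51.3] max [43.6 -6.5] ang 0.6
 z 0.016 tray-frame centre mm [-12.2  31.2] min [-67.    8.6] max [42.7 53.9] ang 0.8
```

jog_arm(
  rows=[
    {"tx":2,"ty":-4,"tz":-25,"ax":0,"ay":0,"az":0,"hand":60},
    {"tx":0,"ty":0,"tz":-30,"ax":0,"ay":0,"az":0,"hand":60},
    {"tx":0,"ty":0,"tz":-24,"ax":0,"ay":0,"az":0,"hand":60},
    {"tx":0,"ty":0,"tz":0,"ax":0,"ay":0,"az":0,"hand":0},
    {"tx":0,"ty":0,"tz":0,"ax":0,"ay":0,"az":0,"hand":0},
    {"tx":0,"ty":0,"tz":0,"ax":0,"ay":0,"az":0,"hand":0},
    {"tx":0,"ty":0,"tz":0,"ax":0,"ay":0,"az":0,"hand":0},
    {"tx":0,"ty":0,"tz":0,"ax":0,"ay":0,"az":0,"hand":0},
    {"tx":0,"ty":0,"tz":0,"ax":0,"ay":0,"az":0,"hand":0},
    {"tx":0.3,"ty":-4,"tz":0,"ax":0,"ay":0,"az":0,"hand":0},
    {"tx":0.6,"ty":-8,"tz":0,"ax":0,"ay":0,"az":0,"hand":0},
    {"tx":0.7,"ty":-10,"tz":0,"ax":0,"ay":0,"az":0,"hand":0},
    {"tx":0.7,"ty":-10,"tz":0,"ax":0,"ay":0,"az":0,"hand":0},
    {"tx":0.6,"ty":-8,"tz":0,"ax":0,"ay":0,"az":0,"hand":0},
    {"tx":0.4,"ty":-6,"tz":0,"ax":0,"ay":0,"az":0,"hand":0},
    {"tx":0,"ty":0,"tz":0,"ax":0,"ay":0,"az":0,"hand":0},
    {"tx":0,"ty":0,"tz":0,"ax":0,"ay":0,"az":0,"hand":0},
  ],
  squeeze=30,
)

```text
t: 40.95
ee_pos: [0.47, 0.3701, 0.0915]
ee_rot: [0.681, 0.732, 0.002, -0.0]
force: [-2.1, 6.7, 3.9]
finger_gap: 0.0299
finger_force: 30.0
```

jog_arm(
  rows=[
    {"tx":-0.4,"ty":6,"tz":0,"ax":0,"ay":0,"az":0,"hand":0},
    {"tx":-0.8,"ty":11,"tz":0,"ax":0,"ay":0,"az":0,"hand":0},
    {"tx":-0.9,"ty":12,"tz":0,"ax":0,"ay":0,"az":0,"hand":0},
    {"tx":-0.8,"ty":11,"tz":0,"ax":0,"ay":0,"az":0,"hand":0},
    {"tx":-0.4,"ty":5,"tz":0,"ax":0,"ay":0,"az":0,"hand":0},
    {"tx":0,"ty":0,"tz":0,"ax":0,"ay":0,"az":0,"hand":66},
    {"tx":0,"ty":0,"tz":0,"ax":0,"ay":0,"az":0,"hand":66},
    {"tx":0,"ty":0,"tz":0,"ax":0,"ay":0,"az":0,"hand":66},
    {"tx":0,"ty":0,"tz":25,"ax":0,"ay":0,"az":0,"hand":66},
    {"tx":0,"ty":0,"tz":35,"ax":0,"ay":0,"az":0,"hand":66},
    {"tx":3,"ty":-30,"tz":10,"ax":0,"ay":0,"az":0,"hand":66},
    {"tx":3,"ty":-35,"tz":0,"ax":0,"ay":0,"az":0,"hand":66},
    {"tx":3,"ty":-35,"tz":0,"ax":0,"ay":0,"az":0,"hand":66},
    {"tx":3,"ty":-35,"tz":0,"ax":0,"ay":0,"az":0,"hand":66},
    {"tx":2,"ty":-35,"tz":0,"ax":0,"ay":0,"az":0,"hand":66},
    {"tx":1,"ty":-30,"tz":0,"ax":0,"ay":0,"az":0,"hand":66},
    {"tx":0,"ty":-3,"tz":0,"ax":0,"ay":0,"az":0,"hand":66},
    {"tx":0,"ty":0,"tz":0,"ax":0,"ay":0,"az":0,"hand":66},
  ],
)

```text
t: 42.75
ee_pos: [0.4818, 0.2094, 0.1592]
ee_rot: [0.682, 0.731, 0.0, 0.0]
force: [-0.5, -0.3, 0.5]
finger_gap: 0.066
finger_force: 0.0
```

Run:
```python
from meas import *
rep(); outlet("o3")
```

```text
42.75 [0.4818 0.2094 0.1592] toolY 4.01 (array([-0.5, -0.3,  0.5]), 66.0, 0.0)
outlet px 163
 y 3%.. 0.1931  x [0.4568 0.5019]
```

jog_arm(
  rows=[
    {"tx":0.2,"ty":0.8,"tz":-30,"ax":0,"ay":0,"az":0,"hand":66},
    {"tx":0,"ty":0,"tz":-35,"ax":0,"ay":0,"az":0,"hand":66},
    {"tx":0,"ty":0,"tz":-27,"ax":0,"ay":0,"az":0,"hand":66},
    {"tx":0,"ty":0,"tz":-15,"ax":0,"ay":0,"az":0,"hand":66},
    {"tx":0,"ty":0,"tz":-3,"ax":0,"ay":0,"az":0,"hand":66},
    {"tx":0,"ty":0,"tz":0,"ax":0,"ay":0,"az":0,"hand":30},
    {"tx":0,"ty":0,"tz":0,"ax":0,"ay":0,"az":0,"hand":30},
    {"tx":0,"ty":0,"tz":0,"ax":0,"ay":0,"az":0,"hand":30},
    {"tx":0,"ty":0,"tz":0,"ax":0,"ay":0,"az":0,"hand":30},
  ],
  squeeze=25,
)

```text
t: 43.7
ee_pos: [0.4828, 0.2112, 0.0509]
ee_rot: [0.681, 0.732, 0.001, 0.001]
force: [0.5, 0.7, 3.0]
finger_gap: 0.0438
finger_force: 25.0
```

jog_arm(
  rows=[
    {"tx":0.7,"ty":-10,"tz":0,"ax":0,"ay":0,"az":0,"hand":30},
    {"tx":1.4,"ty":-20,"tz":0,"ax":0,"ay":0,"az":0,"hand":30},
    {"tx":1.8,"ty":-25,"tz":0,"ax":0,"ay":0,"az":0,"hand":30},
    {"tx":1.8,"ty":-25,"tz":0,"ax":0,"ay":0,"az":0,"hand":30},
    {"tx":1.4,"ty":-20,"tz":0,"ax":0,"ay":0,"az":0,"hand":30},
    {"tx":0,"ty":-5,"tz":15,"ax":0,"ay":0,"az":0,"hand":30},
    {"tx":0,"ty":0,"tz":30,"ax":0,"ay":0,"az":0,"hand":30},
    {"tx":-5.1,"ty":-6.1,"tz":10,"ax":0,"ay":0,"az":-0.1425,"hand":30},
    {"tx":-5.1,"ty":-6.1,"tz":0,"ax":0,"ay":0,"az":-0.1425,"hand":30},
    {"tx":-5.1,"ty":-6.1,"tz":0,"ax":0,"ay":0,"az":-0.1425,"hand":30},
    {"tx":-5.1,"ty":-6.1,"tz":0,"ax":0,"ay":0,"az":-0.1425,"hand":30},
    {"tx":-5.1,"ty":-6.1,"tz":0,"ax":0,"ay":0,"az":-0.1425,"hand":30},
    {"tx":-5.1,"ty":-6.1,"tz":0,"ax":0,"ay":0,"az":-0.1425,"hand":30},
    {"tx":-5.1,"ty":-6.1,"tz":0,"ax":0,"ay":0,"az":-0.1425,"hand":30},
    {"tx":-5.1,"ty":-6.1,"tz":0,"ax":0,"ay":0,"az":-0.1425,"hand":30},
    {"tx":-5.1,"ty":-6.1,"tz":0,"ax":0,"ay":0,"az":-0.1425,"hand":30},
    {"tx":-5.1,"ty":-6.1,"tz":0,"ax":0,"ay":0,"az":-0.1425,"hand":30},
    {"tx":-5.1,"ty":-6.1,"tz":0,"ax":0,"ay":0,"az":-0.1425,"hand":30},
    {"tx":-5.1,"ty":-6.1,"tz":0,"ax":0,"ay":0,"az":-0.1425,"hand":30},
    {"tx":0,"ty":0,"tz":0,"ax":0,"ay":0,"az":0,"hand":30},
  ],
)

```text
t: 45.7
ee_pos: [0.4275, 0.0323, 0.1051]
ee_rot: [0.999, -0.035, -0.0, 0.0]
force: [-0.2, 1.7, -1.0]
finger_gap: 0.0438
finger_force: 25.0
```

Run:
```python
from meas import *
rep(); trayscan("s4",(.016,.114))
```

```text
45.7 [0.4275 0.0323 0.1051] toolY -93.96 (array([-0.2,  1.7, -1. ]), 43.8, 24.999139308929443)
tray mid [ 0.5137 -0.0023] yaw -3.99 handle [0.0099 0.05  ]
 z 0.016 tray-frame centre mm [ 10.1 -28. ] min [-23.1 -50. ] max [43.3 -5.9] ang 0.3
 z 0.114 tray-frame centre mm [  1.7 -24.8] min [-29.2 -45.3] max [32.7 -4.3] ang 0.3
 z 0.016 tray-frame centre mm [12.8 32.8] min [-18.2   6.9] max [43.9 58.7] ang 4.8
 z 0.114 tray-frame centre mm [ 4.3 31.8] min [-24.7   7.7] max [33.3 56. ] ang 4.8
```

jog_arm(
  rows=[
    {"tx":0,"ty":0,"tz":-25,"ax":0,"ay":0,"az":0,"hand":30},
    {"tx":0,"ty":0,"tz":-28,"ax":0,"ay":0,"az":0,"hand":30},
    {"tx":0,"ty":0,"tz":-18,"ax":0,"ay":0,"az":0,"hand":30},
    {"tx":0,"ty":0,"tz":-10,"ax":0,"ay":0,"az":0,"hand":30},
    {"tx":0,"ty":0,"tz":-5,"ax":0,"ay":0,"az":0,"hand":30},
    {"tx":0,"ty":0,"tz":-1.5,"ax":0,"ay":0,"az":0,"hand":30},
    {"tx":0,"ty":0,"tz":0,"ax":0,"ay":0,"az":0,"hand":30},
    {"tx":0,"ty":0,"tz":0,"ax":0,"ay":0,"az":0,"hand":54},
    {"tx":0,"ty":0,"tz":0,"ax":0,"ay":0,"az":0,"hand":54},
    {"tx":0,"ty":0,"tz":0,"ax":0,"ay":0,"az":0,"hand":54},
    {"tx":-13,"ty":0.9,"tz":0,"ax":0,"ay":0,"az":0,"hand":54},
    {"tx":-14,"ty":0.9,"tz":1,"ax":0,"ay":0,"az":0,"hand":54},
    {"tx":0,"ty":0,"tz":0,"ax":0,"ay":0,"az":0,"hand":15},
    {"tx":0,"ty":0,"tz":0,"ax":0,"ay":0,"az":0,"hand":15},
    {"tx":0,"ty":0,"tz":0,"ax":0,"ay":0,"az":0,"hand":15},
    {"tx":0,"ty":0,"tz":0,"ax":0,"ay":0,"az":0,"hand":15},
    {"tx":0,"ty":0,"tz":0,"ax":0,"ay":0,"az":0,"hand":15},
  ],
)

```text
t: 47.45
ee_pos: [0.401, 0.0344, 0.0176]
ee_rot: [0.999, -0.034, -0.001, 0.0]
force: [-0.7, -0.3, 0.6]
finger_gap: 0.0176
finger_force: 0.0
```

jog_arm(
  rows=[
    {"tx":6,"ty":-0.4,"tz":0,"ax":0,"ay":0,"az":0,"hand":15},
    {"tx":10,"ty":-0.7,"tz":0,"ax":0,"ay":0,"az":0,"hand":15},
    {"tx":11,"ty":-0.8,"tz":0,"ax":0,"ay":0,"az":0,"hand":15},
    {"tx":7.4,"ty":-0.5,"tz":0,"ax":0,"ay":0,"az":0,"hand":15},
    {"tx":0,"ty":0,"tz":0,"ax":0,"ay":0,"az":0,"hand":15},
    {"tx":-10,"ty":0.7,"tz":0,"ax":0,"ay":0,"az":0,"hand":15},
    {"tx":0,"ty":0,"tz":30,"ax":0,"ay":0,"az":0,"hand":60},
    {"tx":0,"ty":0,"tz":35,"ax":0,"ay":0,"az":0,"hand":60},
    {"tx":0,"ty":0,"tz":40,"ax":0,"ay":0,"az":0,"hand":60},
    {"tx":0,"ty":0,"tz":45,"ax":0,"ay":0,"az":0,"hand":60},
  ],
)

```text
t: 48.45
ee_pos: [0.4242, 0.0328, 0.1683]
ee_rot: [0.999, -0.034, -0.002, 0.0]
force: [0.8, -0.1, 0.4]
finger_gap: 0.0437
finger_force: 0.0
```

jog_arm(
  rows=[
    {"tx":2,"ty":22,"tz":0,"ax":0,"ay":0,"az":0.1,"hand":60},
    {"tx":2,"ty":22,"tz":0,"ax":0,"ay":0,"az":0.1,"hand":60},
    {"tx":2,"ty":22,"tz":0,"ax":0,"ay":0,"az":0.1,"hand":60},
    {"tx":2,"ty":22,"tz":0,"ax":0,"ay":0,"az":0.1,"hand":60},
    {"tx":2,"ty":22,"tz":0,"ax":0,"ay":0,"az":0.1,"hand":60},
    {"tx":2,"ty":22,"tz":0,"ax":0,"ay":0,"az":0.1,"hand":60},
    {"tx":2,"ty":22,"tz":0,"ax":0,"ay":0,"az":0.1,"hand":60},
    {"tx":2,"ty":22,"tz":0,"ax":0,"ay":0,"az":0.1,"hand":60},
    {"tx":2,"ty":22,"tz":0,"ax":0,"ay":0,"az":0.1,"hand":60},
    {"tx":2,"ty":22,"tz":0,"ax":0,"ay":0,"az":0.1,"hand":60},
    {"tx":2,"ty":22,"tz":0,"ax":0,"ay":0,"az":0.1,"hand":60},
    {"tx":2,"ty":22,"tz":0,"ax":0,"ay":0,"az":0.1,"hand":60},
    {"tx":2,"ty":22,"tz":0,"ax":0,"ay":0,"az":0.1,"hand":60},
    {"tx":2,"ty":22,"tz":0,"ax":0,"ay":0,"az":0.1,"hand":60},
    {"tx":2,"ty":22,"tz":0,"ax":0,"ay":0,"az":0.1,"hand":60},
    {"tx":2,"ty":22,"tz":0,"ax":0,"ay":0,"az":0.1,"hand":60},
    {"tx":5,"ty":26,"tz":0,"ax":0,"ay":0,"az":0.109,"hand":60},
    {"tx":3,"ty":6,"tz":0,"ax":0,"ay":0,"az":0,"hand":60},
    {"tx":0,"ty":0,"tz":0,"ax":0,"ay":0,"az":0,"hand":60},
  ],
)

```text
t: 50.35
ee_pos: [0.465, 0.4169, 0.1669]
ee_rot: [0.682, 0.731, -0.001, 0.001]
force: [0.5, -0.2, 0.8]
finger_gap: 0.0598
finger_force: 0.0
```

Run:
```python
from meas import *
rep(); trayscan("s5",(.016,.026))
```

```text
50.35 [0.465  0.4169 0.1669] toolY 3.96 (array([ 0.5, -0.2,  0.8]), 59.8, 0.0)
tray mid [ 0.5138 -0.0015] yaw -4.42 handle [0.0101 0.0501]
 z 0.016 tray-frame centre mm [-11.4 -29. ] min [-66.4 -51.3] max [43.6 -6.5] ang 0.6
 z 0.026 tray-frame centre mm [-12.1 -28.6] min [-66.7 -50.8] max [42.6 -6.3] ang 0.6
 z 0.016 tray-frame centre mm [-12.   30.9] min [-67.2   8.3] max [43.1 53.6] ang 0.6
 z 0.026 tray-frame centre mm [-12.7  30.8] min [-67.5   8.4] max [42.1 53.4] ang 0.6
```

jog_arm(
  rows=[
    {"tx":1.2,"ty":-1.5,"tz":-25,"ax":0,"ay":0,"az":0,"hand":60},
    {"tx":0,"ty":0,"tz":-30,"ax":0,"ay":0,"az":0,"hand":60},
    {"tx":0,"ty":0,"tz":-24,"ax":0,"ay":0,"az":0,"hand":60},
    {"tx":0,"ty":0,"tz":0,"ax":0,"ay":0,"az":0,"hand":0},
    {"tx":0,"ty":0,"tz":0,"ax":0,"ay":0,"az":0,"hand":0},
    {"tx":0,"ty":0,"tz":0,"ax":0,"ay":0,"az":0,"hand":0},
    {"tx":0,"ty":0,"tz":0,"ax":0,"ay":0,"az":0,"hand":0},
    {"tx":0,"ty":0,"tz":0,"ax":0,"ay":0,"az":0,"hand":0},
    {"tx":0,"ty":0,"tz":0,"ax":0,"ay":0,"az":0,"hand":0},
    {"tx":0.3,"ty":-4,"tz":0,"ax":0,"ay":0,"az":0,"hand":0},
    {"tx":0.6,"ty":-8,"tz":0,"ax":0,"ay":0,"az":0,"hand":0},
    {"tx":0.7,"ty":-10,"tz":0,"ax":0,"ay":0,"az":0,"hand":0},
    {"tx":0.7,"ty":-10,"tz":0,"ax":0,"ay":0,"az":0,"hand":0},
    {"tx":0.6,"ty":-8,"tz":0,"ax":0,"ay":0,"az":0,"hand":0},
    {"tx":0.4,"ty":-6,"tz":0,"ax":0,"ay":0,"az":0,"hand":0},
    {"tx":0,"ty":0,"tz":0,"ax":0,"ay":0,"az":0,"hand":0},
    {"tx":0,"ty":0,"tz":0,"ax":0,"ay":0,"az":0,"hand":0},
  ],
  squeeze=30,
)

```text
t: 52.1
ee_pos: [0.4699, 0.3714, 0.091]
ee_rot: [0.681, 0.732, 0.002, -0.0]
force: [-0.3, 5.6, 3.7]
finger_gap: 0.0296
finger_force: 30.0
```

jog_arm(
  rows=[
    {"tx":-0.4,"ty":6,"tz":0,"ax":0,"ay":0,"az":0,"hand":0},
    {"tx":-0.8,"ty":11,"tz":0,"ax":0,"ay":0,"az":0,"hand":0},
    {"tx":-0.9,"ty":12,"tz":0,"ax":0,"ay":0,"az":0,"hand":0},
    {"tx":-0.8,"ty":11,"tz":0,"ax":0,"ay":0,"az":0,"hand":0},
    {"tx":-0.4,"ty":5,"tz":0,"ax":0,"ay":0,"az":0,"hand":0},
    {"tx":0,"ty":0,"tz":0,"ax":0,"ay":0,"az":0,"hand":66},
    {"tx":0,"ty":0,"tz":0,"ax":0,"ay":0,"az":0,"hand":66},
    {"tx":0,"ty":0,"tz":0,"ax":0,"ay":0,"az":0,"hand":66},
    {"tx":0,"ty":0,"tz":25,"ax":0,"ay":0,"az":0,"hand":66},
    {"tx":0,"ty":0,"tz":35,"ax":0,"ay":0,"az":0,"hand":66},
    {"tx":3,"ty":-30,"tz":10,"ax":0,"ay":0,"az":0,"hand":66},
    {"tx":3,"ty":-35,"tz":0,"ax":0,"ay":0,"az":0,"hand":66},
    {"tx":3,"ty":-35,"tz":0,"ax":0,"ay":0,"az":0,"hand":66},
    {"tx":3,"ty":-35,"tz":0,"ax":0,"ay":0,"az":0,"hand":66},
    {"tx":2,"ty":-35,"tz":0,"ax":0,"ay":0,"az":0,"hand":66},
    {"tx":1,"ty":-30,"tz":0,"ax":0,"ay":0,"az":0,"hand":66},
    {"tx":0,"ty":-3,"tz":0,"ax":0,"ay":0,"az":0,"hand":66},
    {"tx":0,"ty":0,"tz":0,"ax":0,"ay":0,"az":0,"hand":66},
  ],
)

```text
t: 53.9
ee_pos: [0.4815, 0.2106, 0.1587]
ee_rot: [0.682, 0.731, -0.0, 0.0]
force: [-0.5, -0.2, -0.4]
finger_gap: 0.0658
finger_force: 0.0
```

Run:
```python
from meas import *
rep(); outlet("o4")
```

```text
53.9 [0.4815 0.2106 0.1587] toolY 3.96 (array([-0.5, -0.2, -0.4]), 65.8, 0.0)
outlet px 163
 y 3%.. 0.1931  x [0.4568 0.5019]
```

jog_arm(
  rows=[
    {"tx":0.5,"ty":0,"tz":-30,"ax":0,"ay":0,"az":0,"hand":66},
    {"tx":0,"ty":0,"tz":-35,"ax":0,"ay":0,"az":0,"hand":66},
    {"tx":0,"ty":0,"tz":-27,"ax":0,"ay":0,"az":0,"hand":66},
    {"tx":0,"ty":0,"tz":-14,"ax":0,"ay":0,"az":0,"hand":66},
    {"tx":0,"ty":0,"tz":-3,"ax":0,"ay":0,"az":0,"hand":66},
    {"tx":0,"ty":0,"tz":0,"ax":0,"ay":0,"az":0,"hand":30},
    {"tx":0,"ty":0,"tz":0,"ax":0,"ay":0,"az":0,"hand":30},
    {"tx":0,"ty":0,"tz":0,"ax":0,"ay":0,"az":0,"hand":30},
    {"tx":0,"ty":0,"tz":0,"ax":0,"ay":0,"az":0,"hand":30},
  ],
  squeeze=25,
)

```text
t: 54.85
ee_pos: [0.4828, 0.2116, 0.0514]
ee_rot: [0.682, 0.732, 0.001, 0.001]
force: [-1.0, 0.3, 3.1]
finger_gap: 0.0435
finger_force: 25.0
```

jog_arm(
  rows=[
    {"tx":0.7,"ty":-10,"tz":0,"ax":0,"ay":0,"az":0,"hand":30},
    {"tx":1.4,"ty":-20,"tz":0,"ax":0,"ay":0,"az":0,"hand":30},
    {"tx":1.8,"ty":-25,"tz":0,"ax":0,"ay":0,"az":0,"hand":30},
    {"tx":1.8,"ty":-25,"tz":0,"ax":0,"ay":0,"az":0,"hand":30},
    {"tx":1.4,"ty":-20,"tz":0,"ax":0,"ay":0,"az":0,"hand":30},
    {"tx":0,"ty":-5,"tz":15,"ax":0,"ay":0,"az":0,"hand":30},
    {"tx":0,"ty":0,"tz":30,"ax":0,"ay":0,"az":0,"hand":30},
    {"tx":-5.4,"ty":-11.1,"tz":10,"ax":0,"ay":0,"az":-0.1425,"hand":30},
    {"tx":-5.4,"ty":-11.1,"tz":0,"ax":0,"ay":0,"az":-0.1425,"hand":30},
    {"tx":-5.4,"ty":-11.1,"tz":0,"ax":0,"ay":0,"az":-0.1425,"hand":30},
    {"tx":-5.4,"ty":-11.1,"tz":0,"ax":0,"ay":0,"az":-0.1425,"hand":30},
    {"tx":-5.4,"ty":-11.1,"tz":0,"ax":0,"ay":0,"az":-0.1425,"hand":30},
    {"tx":-5.4,"ty":-11.1,"tz":0,"ax":0,"ay":0,"az":-0.1425,"hand":30},
    {"tx":-5.4,"ty":-11.1,"tz":0,"ax":0,"ay":0,"az":-0.1425,"hand":30},
    {"tx":-5.4,"ty":-11.1,"tz":0,"ax":0,"ay":0,"az":-0.1425,"hand":30},
    {"tx":-5.4,"ty":-11.1,"tz":0,"ax":0,"ay":0,"az":-0.1425,"hand":30},
    {"tx":-5.4,"ty":-11.1,"tz":0,"ax":0,"ay":0,"az":-0.1425,"hand":30},
    {"tx":-5.4,"ty":-11.1,"tz":0,"ax":0,"ay":0,"az":-0.1425,"hand":30},
    {"tx":-5.4,"ty":-11.1,"tz":0,"ax":0,"ay":0,"az":-0.1425,"hand":30},
    {"tx":0,"ty":0,"tz":0,"ax":0,"ay":0,"az":0,"hand":30},
  ],
)

```text
t: 56.85
ee_pos: [0.4239, -0.0277, 0.1056]
ee_rot: [0.999, -0.035, -0.0, 0.0]
force: [-0.8, 0.1, 0.5]
finger_gap: 0.0437
finger_force: 25.0
```

Run:
```python
from meas import *
rep(); trayscan("s6",(.016,.114))
```

```text
56.85 [ 0.4239 -0.0277  0.1056] toolY -94.07 (array([-0.8,  0.1,  0.5]), 43.7, 24.99710887670517)
tray mid [5.029e-01 1.000e-04] yaw -4.42 handle [0.0101 0.0498]
 z 0.016 tray-frame centre mm [ 18.2 -31.7] min [ -7.6 -58.6] max [44.  -4.8] ang -84.7
 z 0.114 tray-frame centre mm [ 10.1 -28.5] min [-14.  -53.5] max [34.1 -3.4] ang -84.7
 z 0.016 tray-frame centre mm [ 5.4 30.1] min [-32.4   6.5] max [43.2 53.7] ang 2.3
 z 0.114 tray-frame centre mm [-1.9 29.1] min [-37.1   7.2] max [33.3 51.2] ang 2.3
```

The tray seems to have been knocked. I measure again to see whether it has settled.

Run:
```python
from meas import *
for i in range(3): rep(); trayscan(f"s7{i}",(.016,.114))
```

```text
56.9 [ 0.4242 -0.0271  0.1055] toolY -93.78 (array([-0. , -0. , -1.2]), 43.9, 24.99647945165634)
tray mid [5.029e-01 1.000e-04] yaw -4.42 handle [0.0101 0.0498]
 z 0.016 tray-frame centre mm [ 18.2 -31.7] min [ -7.6 -58.6] max [44.  -4.8] ang -84.7
 z 0.114 tray-frame centre mm [ 10.1 -28.5] min [-14.  -53.5] max [34.1 -3.4] ang -84.7
 z 0.016 tray-frame centre mm [ 5.4 30.1] min [-32.4   6.5] max [43.2 53.7] ang 2.3
 z 0.114 tray-frame centre mm [-1.9 29.1] min [-37.1   7.2] max [33.3 51.2] ang 2.3
56.95 [ 0.4243 -0.0268  0.1054] toolY -93.73 (array([-0. ,  0.2, -0.1]), 43.7, 24.996178150177002)
tray mid [5.027e-01 1.000e-04] yaw -4.42 handle [0.0101 0.05  ]
 z 0.016 tray-frame centre mm [ 20.  -31.8] min [ -4.1 -57. ] max [44.1 -6.7] ang 88.9
 z 0.114 tray-frame centre mm [ 11.8 -28.5] min [-10.7 -52. ] max [34.2 -5.1] ang 88.9
 z 0.016 tray-frame centre mm [ 5.5 30.1] min [-32.3   6.5] max [43.3 53.7] ang 2.4
 z 0.114 tray-frame centre mm [-1.8 29.1] min [-37.    7.2] max [33.4 51.2] ang 2.4
57.0 [ 0.4244 -0.0266  0.1052] toolY -93.73 (array([-0. ,  0.5,  0.4]), 44.0, 24.996134340763092)
tray mid [5.029e-01 1.000e-04] yaw -4.42 handle [0.0101 0.0498]
 z 0.016 tray-frame centre mm [ 19.8 -32. ] min [ -4.1 -57. ] max [43.6 -7.1] ang 89.5
 z 0.114 tray-frame centre mm [ 11.5 -28.8] min [-10.7 -52. ] max [33.7 -5.6] ang 89.5
 z 0.016 tray-frame centre mm [ 5.4 30.1] min [-32.4   6.5] max [43.2 53.7] ang 2.3
 z 0.114 tray-frame centre mm [-1.9 29.1] min [-37.1   7.2] max [33.3 51.2] ang 2.3
```

The tray has settled about 11 mm nearer (mid (0.503, 0.000)) with its blanks still in place. I place this blank relative to the new pose and recentre the tray afterwards.

jog_arm(
  rows=[
    {"tx":-11,"ty":1,"tz":-25,"ax":0,"ay":0,"az":0,"hand":30},
    {"tx":0,"ty":0,"tz":-28,"ax":0,"ay":0,"az":0,"hand":30},
    {"tx":0,"ty":0,"tz":-18,"ax":0,"ay":0,"az":0,"hand":30},
    {"tx":0,"ty":0,"tz":-10,"ax":0,"ay":0,"az":0,"hand":30},
    {"tx":0,"ty":0,"tz":-5,"ax":0,"ay":0,"az":0,"hand":30},
    {"tx":0,"ty":0,"tz":-1.5,"ax":0,"ay":0,"az":0,"hand":30},
    {"tx":0,"ty":0,"tz":0,"ax":0,"ay":0,"az":0,"hand":30},
    {"tx":0,"ty":0,"tz":0,"ax":0,"ay":0,"az":0,"hand":54},
    {"tx":0,"ty":0,"tz":0,"ax":0,"ay":0,"az":0,"hand":54},
    {"tx":0,"ty":0,"tz":0,"ax":0,"ay":0,"az":0,"hand":54},
    {"tx":-13,"ty":0.9,"tz":0,"ax":0,"ay":0,"az":0,"hand":54},
    {"tx":-14,"ty":0.9,"tz":1,"ax":0,"ay":0,"az":0,"hand":54},
    {"tx":0,"ty":0,"tz":0,"ax":0,"ay":0,"az":0,"hand":15},
    {"tx":0,"ty":0,"tz":0,"ax":0,"ay":0,"az":0,"hand":15},
    {"tx":0,"ty":0,"tz":0,"ax":0,"ay":0,"az":0,"hand":15},
    {"tx":0,"ty":0,"tz":0,"ax":0,"ay":0,"az":0,"hand":15},
    {"tx":0,"ty":0,"tz":0,"ax":0,"ay":0,"az":0,"hand":15},
  ],
)

```text
t: 58.75
ee_pos: [0.3864, -0.0242, 0.0181]
ee_rot: [0.999, -0.034, -0.001, 0.0]
force: [0.3, 0.3, -0.0]
finger_gap: 0.0176
finger_force: 0.0
```

Run:
```python
from meas import *
rep(); trayscan("s8",(.026,))
```

```text
58.75 [ 0.3864 -0.0242  0.0181] toolY -93.9 (array([ 0.3,  0.3, -0. ]), 17.6, 0.0)
tray mid [5.029e-01 1.000e-04] yaw -4.42 handle [0.0101 0.0498]
 z 0.026 tray-frame centre mm [-10.4 -29.7] min [-63.1 -53. ] max [42.4 -6.3] ang 0.8
 z 0.026 tray-frame centre mm [-12.8  30. ] min [-67.4   6.8] max [41.9 53.4] ang 0.7
```

jog_arm(
  rows=[
    {"tx":6,"ty":-0.4,"tz":0,"ax":0,"ay":0,"az":0,"hand":15},
    {"tx":10,"ty":-0.7,"tz":0,"ax":0,"ay":0,"az":0,"hand":15},
    {"tx":11,"ty":-0.8,"tz":0,"ax":0,"ay":0,"az":0,"hand":15},
    {"tx":8,"ty":-0.5,"tz":0,"ax":0,"ay":0,"az":0,"hand":15},
    {"tx":0,"ty":0,"tz":0,"ax":0,"ay":0,"az":0,"hand":15},
    {"tx":-10,"ty":0.7,"tz":0,"ax":0,"ay":0,"az":0,"hand":15},
    {"tx":0,"ty":0,"tz":30,"ax":0,"ay":0,"az":0,"hand":60},
    {"tx":0,"ty":0,"tz":35,"ax":0,"ay":0,"az":0,"hand":60},
    {"tx":0,"ty":0,"tz":40,"ax":0,"ay":0,"az":0,"hand":60},
    {"tx":0,"ty":0,"tz":45,"ax":0,"ay":0,"az":0,"hand":60},
  ],
)

```text
t: 59.8
ee_pos: [0.4102, -0.0258, 0.1688]
ee_rot: [0.999, -0.034, -0.002, 0.0]
force: [0.0, 0.6, 0.4]
finger_gap: 0.0433
finger_force: 0.0
```

jog_arm(
  rows=[
    {"tx":2.8,"ty":25,"tz":0,"ax":0,"ay":0,"az":0.095,"hand":60},
    {"tx":2.8,"ty":25,"tz":0,"ax":0,"ay":0,"az":0.095,"hand":60},
    {"tx":2.8,"ty":25,"tz":0,"ax":0,"ay":0,"az":0.095,"hand":60},
    {"tx":2.8,"ty":25,"tz":0,"ax":0,"ay":0,"az":0.095,"hand":60},
    {"tx":2.8,"ty":25,"tz":0,"ax":0,"ay":0,"az":0.095,"hand":60},
    {"tx":2.8,"ty":25,"tz":0,"ax":0,"ay":0,"az":0.095,"hand":60},
    {"tx":2.8,"ty":25,"tz":0,"ax":0,"ay":0,"az":0.095,"hand":60},
    {"tx":2.8,"ty":25,"tz":0,"ax":0,"ay":0,"az":0.095,"hand":60},
    {"tx":2.8,"ty":25,"tz":0,"ax":0,"ay":0,"az":0.095,"hand":60},
    {"tx":2.8,"ty":25,"tz":0,"ax":0,"ay":0,"az":0.095,"hand":60},
    {"tx":2.8,"ty":25,"tz":0,"ax":0,"ay":0,"az":0.095,"hand":60},
    {"tx":2.8,"ty":25,"tz":0,"ax":0,"ay":0,"az":0.095,"hand":60},
    {"tx":2.8,"ty":25,"tz":0,"ax":0,"ay":0,"az":0.095,"hand":60},
    {"tx":2.8,"ty":25,"tz":0,"ax":0,"ay":0,"az":0.095,"hand":60},
    {"tx":3,"ty":25,"tz":0,"ax":0,"ay":0,"az":0.095,"hand":60},
    {"tx":3,"ty":25,"tz":0,"ax":0,"ay":0,"az":0.095,"hand":60},
    {"tx":5,"ty":25,"tz":0,"ax":0,"ay":0,"az":0.095,"hand":60},
    {"tx":4,"ty":20,"tz":0,"ax":0,"ay":0,"az":0.095,"hand":60},
    {"tx":0,"ty":0,"tz":0,"ax":0,"ay":0,"az":0,"hand":60},
  ],
)

```text
t: 61.7
ee_pos: [0.4649, 0.4207, 0.1671]
ee_rot: [0.68, 0.733, -0.001, 0.0]
force: [0.0, 0.2, -0.4]
finger_gap: 0.0602
finger_force: 0.0
```

Run:
```python
from meas import *
rep(); trayscan("s9",(.026,))
a=grab_frame("side")[:,:,::-1].copy(); cv2.imwrite("pics/o5.png",a)
# wood-coloured pixels seen in the dispenser window, per stage
for n in ("side0","o2","o3","o4","o5"):
    im=cv2.imread(f"pics/{n}.png")[190:245,195:260]; h=cv2.cvtColor(im,cv2.COLOR_BGR2HSV)
    m=(h[...,0]>=8)&(h[...,0]<30)&(h[...,1]>60); print(n,m.sum(), np.nonzero(m.any(1))[0][[0,-1]]+190 if m.any() else None, np.nonzero(m.any(0))[0][[0,-1]]+195 if m.any() else None)
```

```text
61.7 [0.4649 0.4207 0.1671] toolY 4.24 (array([ 0. ,  0.2, -0.4]), 60.2, 0.0)
tray mid [5.027e-01 1.000e-04] yaw -4.42 handle [0.0101 0.05  ]
 z 0.026 tray-frame centre mm [-10.5 -30.1] min [-66.5 -53.5] max [45.5 -6.5] ang 0.7
 z 0.026 tray-frame centre mm [-12.7  30. ] min [-67.3   6.8] max [42.  53.4] ang 0.7
side0 87 [200 221] [216 246]
o2 272 [200 244] [195 257]
o3 275 [200 244] [195 258]
o4 222 [208 244] [195 258]
o5 17 [240 244] [195 198]
```

The window shows no wood, so the dispenser looks empty after four blanks. I work the pusher once more to make sure.

jog_arm(
  rows=[
    {"tx":1.2,"ty":-5,"tz":-25,"ax":0,"ay":0,"az":0,"hand":60},
    {"tx":0,"ty":0,"tz":-30,"ax":0,"ay":0,"az":0,"hand":60},
    {"tx":0,"ty":0,"tz":-24,"ax":0,"ay":0,"az":0,"hand":60},
    {"tx":0,"ty":0,"tz":0,"ax":0,"ay":0,"az":0,"hand":0},
    {"tx":0,"ty":0,"tz":0,"ax":0,"ay":0,"az":0,"hand":0},
    {"tx":0,"ty":0,"tz":0,"ax":0,"ay":0,"az":0,"hand":0},
    {"tx":0,"ty":0,"tz":0,"ax":0,"ay":0,"az":0,"hand":0},
    {"tx":0,"ty":0,"tz":0,"ax":0,"ay":0,"az":0,"hand":0},
    {"tx":0,"ty":0,"tz":0,"ax":0,"ay":0,"az":0,"hand":0},
    {"tx":0.3,"ty":-4,"tz":0,"ax":0,"ay":0,"az":0,"hand":0},
    {"tx":0.6,"ty":-8,"tz":0,"ax":0,"ay":0,"az":0,"hand":0},
    {"tx":0.7,"ty":-10,"tz":0,"ax":0,"ay":0,"az":0,"hand":0},
    {"tx":0.7,"ty":-10,"tz":0,"ax":0,"ay":0,"az":0,"hand":0},
    {"tx":0.6,"ty":-8,"tz":0,"ax":0,"ay":0,"az":0,"hand":0},
    {"tx":0.4,"ty":-6,"tz":0,"ax":0,"ay":0,"az":0,"hand":0},
    {"tx":0,"ty":0,"tz":0,"ax":0,"ay":0,"az":0,"hand":0},
  ],
  squeeze=30,
)

```text
t: 63.4
ee_pos: [0.47, 0.3699, 0.0914]
ee_rot: [0.681, 0.732, 0.002, -0.0]
force: [-1.1, 5.8, 3.7]
finger_gap: 0.0298
finger_force: 30.0
```

jog_arm(
  rows=[
    {"tx":-0.4,"ty":6,"tz":0,"ax":0,"ay":0,"az":0,"hand":0},
    {"tx":-0.8,"ty":11,"tz":0,"ax":0,"ay":0,"az":0,"hand":0},
    {"tx":-0.9,"ty":12,"tz":0,"ax":0,"ay":0,"az":0,"hand":0},
    {"tx":-0.8,"ty":11,"tz":0,"ax":0,"ay":0,"az":0,"hand":0},
    {"tx":-0.4,"ty":5,"tz":0,"ax":0,"ay":0,"az":0,"hand":0},
    {"tx":0,"ty":0,"tz":0,"ax":0,"ay":0,"az":0,"hand":60},
    {"tx":0,"ty":0,"tz":0,"ax":0,"ay":0,"az":0,"hand":60},
    {"tx":0,"ty":0,"tz":0,"ax":0,"ay":0,"az":0,"hand":60},
    {"tx":0,"ty":0,"tz":30,"ax":0,"ay":0,"az":0,"hand":60},
    {"tx":0,"ty":0,"tz":40,"ax":0,"ay":0,"az":0,"hand":60},
    {"tx":0,"ty":0,"tz":20,"ax":0,"ay":0,"az":0,"hand":60},
  ],
)

```text
t: 64.5
ee_pos: [0.4673, 0.4133, 0.1828]
ee_rot: [0.682, 0.732, 0.002, 0.001]
force: [0.3, -0.1, 0.0]
finger_gap: 0.0599
finger_force: 0.0
```

Run:
```python
from meas import *
rep(); outlet("o6"); im=trayscan("s10",(.026,))
g=cv2.resize(cv2.imread("pics/o6.png")[165:300,180:349],(400,320),interpolation=cv2.INTER_CUBIC)
cv2.imwrite("pics/fin.png",np.hstack([g,cv2.resize(im[180:310,150:313+0],(400,320),interpolation=cv2.INTER_CUBIC)]))
```

```text
64.5 [0.4673 0.4133 0.1828] toolY 4.01 (array([ 0.3, -0.1,  0. ]), 59.9, 0.0)
outlet px 0
tray mid [5.029e-01 1.000e-04] yaw -4.42 handle [0.0101 0.0498]
 z 0.026 tray-frame centre mm [-10.7 -30.1] min [-66.6 -53.5] max [45.3 -6.5] ang 0.7
 z 0.026 tray-frame centre mm [-12.8  30. ] min [-67.4   6.8] max [41.9 53.4] ang 0.7
```

No blank came out, so the dispenser is empty and all four blanks are in the tray. Now I grip the handle and slide the tray back the 11 mm to the mat's middle.

jog_arm(
  rows=[
    {"tx":7.7,"ty":-23.4,"tz":0,"ax":0,"ay":0,"az":-0.095,"hand":50},
    {"tx":7.7,"ty":-23.4,"tz":0,"ax":0,"ay":0,"az":-0.095,"hand":50},
    {"tx":7.7,"ty":-23.4,"tz":0,"ax":0,"ay":0,"az":-0.095,"hand":50},
    {"tx":7.7,"ty":-23.4,"tz":0,"ax":0,"ay":0,"az":-0.095,"hand":50},
    {"tx":7.7,"ty":-23.4,"tz":0,"ax":0,"ay":0,"az":-0.095,"hand":50},
    {"tx":7.7,"ty":-23.4,"tz":0,"ax":0,"ay":0,"az":-0.095,"hand":50},
    {"tx":7.7,"ty":-23.4,"tz":0,"ax":0,"ay":0,"az":-0.095,"hand":50},
    {"tx":7.7,"ty":-23.4,"tz":0,"ax":0,"ay":0,"az":-0.095,"hand":50},
    {"tx":7.7,"ty":-23.4,"tz":0,"ax":0,"ay":0,"az":-0.095,"hand":50},
    {"tx":7.7,"ty":-23.4,"tz":0,"ax":0,"ay":0,"az":-0.095,"hand":50},
    {"tx":7.7,"ty":-23.4,"tz":0,"ax":0,"ay":0,"az":-0.095,"hand":50},
    {"tx":7.7,"ty":-23.4,"tz":0,"ax":0,"ay":0,"az":-0.095,"hand":50},
    {"tx":7.7,"ty":-23.4,"tz":0,"ax":0,"ay":0,"az":-0.095,"hand":50},
    {"tx":7.7,"ty":-23.4,"tz":0,"ax":0,"ay":0,"az":-0.095,"hand":50},
    {"tx":7.7,"ty":-23.4,"tz":0,"ax":0,"ay":0,"az":-0.095,"hand":50},
    {"tx":7.7,"ty":-23.4,"tz":0,"ax":0,"ay":0,"az":-0.095,"hand":50},
    {"tx":7.7,"ty":-23.4,"tz":0,"ax":0,"ay":0,"az":-0.095,"hand":50},
    {"tx":7.7,"ty":-23.4,"tz":0,"ax":0,"ay":0,"az":-0.095,"hand":50},
    {"tx":0,"ty":0,"tz":0,"ax":0,"ay":0,"az":0,"hand":50},
  ],
)

```text
t: 66.5
ee_pos: [0.6049, -0.0109, 0.1763]
ee_rot: [0.999, -0.037, -0.002, 0.001]
force: [-0.1, 0.3, -0.4]
finger_gap: 0.0503
finger_force: 0.0
```

Run:
```python
from meas import *
rep()
```

```text
66.5 [ 0.6049 -0.0109  0.1763] toolY -94.19 (array([-0.1,  0.3, -0.4]), 50.3, 0.0)
```

jog_arm(
  rows=[
    {"tx":0.7,"ty":1,"tz":-30,"ax":0,"ay":0,"az":0,"hand":50},
    {"tx":0,"ty":0,"tz":-35,"ax":0,"ay":0,"az":0,"hand":50},
    {"tx":0,"ty":0,"tz":-35,"ax":0,"ay":0,"az":0,"hand":50},
    {"tx":0,"ty":0,"tz":-30,"ax":0,"ay":0,"az":0,"hand":50},
    {"tx":0,"ty":0,"tz":-16,"ax":0,"ay":0,"az":0,"hand":50},
    {"tx":0,"ty":0,"tz":-7,"ax":0,"ay":0,"az":0,"hand":50},
    {"tx":0,"ty":0,"tz":0,"ax":0,"ay":0,"az":0,"hand":5},
    {"tx":0,"ty":0,"tz":0,"ax":0,"ay":0,"az":0,"hand":5},
    {"tx":0,"ty":0,"tz":0,"ax":0,"ay":0,"az":0,"hand":5},
    {"tx":0,"ty":0,"tz":0,"ax":0,"ay":0,"az":0,"hand":5},
    {"tx":0,"ty":0,"tz":0,"ax":0,"ay":0,"az":0,"hand":5},
    {"tx":0,"ty":0,"tz":0,"ax":0,"ay":0,"az":0,"hand":5},
    {"tx":0,"ty":0,"tz":0,"ax":0,"ay":0,"az":0,"hand":5},
  ],
  squeeze=25,
)

```text
t: 67.8
ee_pos: [0.6065, -0.0075, 0.0274]
ee_rot: [0.999, -0.034, 0.0, 0.0]
force: [-1.5, -1.9, 5.6]
finger_gap: 0.014
finger_force: 25.0
```

jog_arm(
  rows=[
    {"tx":1.5,"ty":-0.3,"tz":0,"ax":0,"ay":0,"az":0,"hand":5},
    {"tx":2.5,"ty":-0.4,"tz":0,"ax":0,"ay":0,"az":0,"hand":5},
    {"tx":3,"ty":-0.5,"tz":0,"ax":0,"ay":0,"az":0,"hand":5},
    {"tx":2.5,"ty":-0.4,"tz":0,"ax":0,"ay":0,"az":0,"hand":5},
    {"tx":1,"ty":-0.3,"tz":0,"ax":0,"ay":0,"az":0,"hand":5},
    {"tx":0,"ty":0,"tz":0,"ax":0,"ay":0,"az":0,"hand":5},
    {"tx":0,"ty":0,"tz":0,"ax":0,"ay":0,"az":0,"hand":5},
    {"tx":0,"ty":0,"tz":0,"ax":0,"ay":0,"az":0,"hand":40},
    {"tx":0,"ty":0,"tz":0,"ax":0,"ay":0,"az":0,"hand":40},
    {"tx":0,"ty":0,"tz":0,"ax":0,"ay":0,"az":0,"hand":40},
    {"tx":0,"ty":0,"tz":20,"ax":0,"ay":0,"az":0,"hand":40},
    {"tx":0,"ty":0,"tz":40,"ax":0,"ay":0,"az":0,"hand":40},
    {"tx":0,"ty":0,"tz":40,"ax":0,"ay":0,"az":0,"hand":40},
    {"tx":0,"ty":0,"tz":40,"ax":0,"ay":0,"az":0,"hand":40},
    {"tx":0,"ty":0,"tz":20,"ax":0,"ay":0,"az":0,"hand":40},
  ],
)

```text
t: 69.3
ee_pos: [0.6174, -0.009, 0.1906]
ee_rot: [0.999, -0.034, 0.002, 0.0]
force: [0.4, 0.2, 0.3]
finger_gap: 0.0398
finger_force: 0.0
```

jog_arm(
  rows=[
    {"tx":-10,"ty":-30,"tz":0,"ax":0,"ay":0,"az":0,"hand":40},
    {"tx":-10,"ty":-35,"tz":0,"ax":0,"ay":0,"az":0,"hand":40},
    {"tx":-10,"ty":-35,"tz":0,"ax":0,"ay":0,"az":0,"hand":40},
    {"tx":-10,"ty":-35,"tz":0,"ax":0,"ay":0,"az":0,"hand":40},
    {"tx":-10,"ty":-35,"tz":0,"ax":0,"ay":0,"az":0,"hand":40},
    {"tx":-10,"ty":-35,"tz":0,"ax":0,"ay":0,"az":0,"hand":40},
    {"tx":-10,"ty":-35,"tz":0,"ax":0,"ay":0,"az":0,"hand":40},
    {"tx":-10,"ty":-35,"tz":0,"ax":0,"ay":0,"az":0,"hand":40},
    {"tx":-10,"ty":-35,"tz":0,"ax":0,"ay":0,"az":0,"hand":40},
    {"tx":-10,"ty":-35,"tz":0,"ax":0,"ay":0,"az":0,"hand":40},
    {"tx":0,"ty":-35,"tz":0,"ax":0,"ay":0,"az":0,"hand":40},
    {"tx":0,"ty":-35,"tz":0,"ax":0,"ay":0,"az":0,"hand":40},
    {"tx":0,"ty":-20,"tz":0,"ax":0,"ay":0,"az":0,"hand":40},
    {"tx":0,"ty":0,"tz":0,"ax":0,"ay":0,"az":0,"hand":40},
    {"tx":0,"ty":0,"tz":0,"ax":0,"ay":0,"az":0,"hand":40},
  ],
)

```text
t: 70.8
ee_pos: [0.5163, -0.4437, 0.1854]
ee_rot: [0.999, -0.034, -0.001, -0.001]
force: [0.6, 0.8, 0.6]
finger_gap: 0.0399
finger_force: 0.0
```

Run:
```python
from meas import *
rep(); im=trayscan("s11",(.026,))
a=grab_frame("side")[:,:,::-1]
cv2.imwrite("pics/fin.png",np.hstack([cv2.resize(a[110:330,160:435],(400,320),interpolation=cv2.INTER_AREA),cv2.resize(im[90:330,130:430],(400,320),interpolation=cv2.INTER_CUBIC)]))
```

```text
70.8 [ 0.5163 -0.4437  0.1854] toolY -93.96 (array([0.6, 0.8, 0.6]), 39.9, 0.0)
tray mid [ 0.519  -0.0084] yaw 0.7 handle [0.0082 0.0329]
 z 0.026 tray-frame centre mm [-20.9 -19.1] min [-78.  -46.2] max [36.3  7.8] ang -4.4
 z 0.026 tray-frame centre mm [-16.9  41.2] min [-72.8  16.2] max [38.9 66.1] ang -2.6
```

View pics/fin.png

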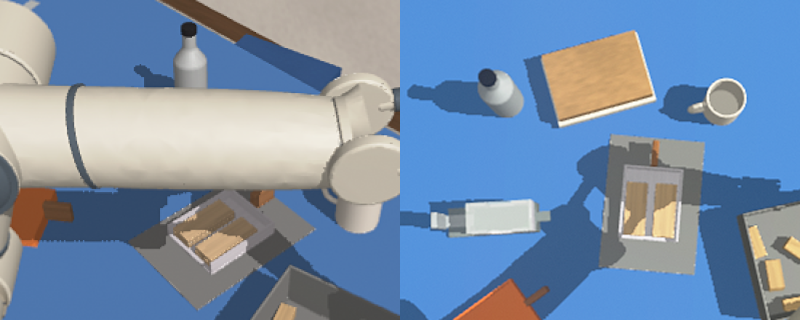

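The dispenser (480,218) is empty, the tray with its blanks is on the mat (650,205), and the thermos, books and mug are untouched. The arm's shadow falls on the handle, so I move away and measure again.

jog_arm(
  rows=[
    {"tx":-30,"ty":-14,"tz":2,"ax":0,"ay":0,"az":0,"hand":40},
    {"tx":-30,"ty":-14,"tz":2,"ax":0,"ay":0,"az":0,"hand":40},
    {"tx":-30,"ty":-14,"tz":2,"ax":0,"ay":0,"az":0,"hand":40},
    {"tx":-30,"ty":-14,"tz":2,"ax":0,"ay":0,"az":0,"hand":40},
    {"tx":-30,"ty":-14,"tz":2,"ax":0,"ay":0,"az":0,"hand":40},
    {"tx":-30,"ty":-14,"tz":2,"ax":0,"ay":0,"az":0,"hand":40},
    {"tx":-30,"ty":-14,"tz":2,"ax":0,"ay":0,"az":0,"hand":40},
    {"tx":-30,"ty":-14,"tz":2,"ax":0,"ay":0,"az":0,"hand":40},
    {"tx":-30,"ty":-14,"tz":2,"ax":0,"ay":0,"az":0,"hand":40},
    {"tx":-30,"ty":-14,"tz":2,"ax":0,"ay":0,"az":0,"hand":40},
    {"tx":-30,"ty":0,"tz":2,"ax":0,"ay":0,"az":0,"hand":40},
    {"tx":-30,"ty":0,"tz":2,"ax":0,"ay":0,"az":0,"hand":40},
    {"tx":0,"ty":0,"tz":0,"ax":0,"ay":0,"az":0,"hand":40},
  ],
)

```text
t: 72.2
ee_pos: [0.1542, -0.5836, 0.2113]
ee_rot: [0.999, -0.035, -0.001, 0.001]
force: [-0.1, 0.5, 0.2]
finger_gap: 0.0399
finger_force: 0.0
```

Run:
```python
from meas import *
rep(); im=trayscan("s12",(.026,))
# bystanders: frame difference against the start
d=cv2.absdiff(im,cv2.imread("pics/top0.png")).max(2)>60
for n,(x0,y0,x1,y1) in dict(thermos=(180,135,228,185),books=(230,108,326,188),mug=(342,142,395,190)).items(): print(n,d[y0:y1,x0:x1].sum())
```

```text
72.2 [ 0.1542 -0.5836  0.2113] toolY -94.01 (array([-0.1,  0.5,  0.2]), 39.9, 0.0)
tray mid [0.5113 0.0028] yaw -4.92 handle [0.01   0.0499]
 z 0.026 tray-frame centre mm [-10.3 -31.5] min [-66.6 -55.6] max [45.9 -7.2] ang 1.6
 z 0.026 tray-frame centre mm [-12.5  28.5] min [-67.4   4.6] max [42.3 52.5] ang 1.5
thermos 0
books 0
mug 0
```

The tray is within about 5 mm of the mat centre, all four blanks lie flat in it, and the bystanders are unmoved, so I hand in.

```bash
python3 -c "
from rig import close_job
print(close_job())"
```

```text
the job is handed in; nothing more can be done
None
```

The job is handed in: all four offcuts are in the bin, and the empty dispenser's four blanks lie flat in the tray (two stacks of two), which rests about 5 mm from the mat's centre after a knock mid-run; the thermos, books and mug are unmoved.

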